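# Set out moulds and cup for a test bake

## Task

Get the test bake ready: on the black baking sheet make one row of moulds along the sheet's long centre line, with the copper mould in the middle of the sheet, the gold loaf tin in front of it (towards the robot, the end that will face the oven door) and the blue loaf tin behind it, both tins straight across the sheet and each with about 4 cm of clear space to the copper mould. Stand the blue-and-white cup in the middle of the pan of the pink scale, ready for weighing. Everything stands upright, and the dark loaf tin and the honey jar stay where they are.

Things in the scene. Friction and masses are not known exactly. Their poses are not given: they have to be found in the camera images.
- dark_tin: open-topped straight-walled mini loaf tin, near-black steel, 56 mm wide (its x) x 100 mm long (its y) x 45 mm tall, walls 3 mm thick, about 150 g; it starts upright on the bench. Origin: centre of the underside, z up; the two ends are alike. Not part of the job: leave it where it stands (loose, same size as the others).
- gold_tin: open-topped straight-walled mini loaf tin, matt gold-coloured steel, 56 mm wide (its x) x 100 mm long (its y) x 45 mm tall, walls 3 mm thick, about 150 g; it starts upright on the bench. Origin: centre of the underside, z up; the two ends are alike.
- blue_tin: open-topped straight-walled mini loaf tin, light-blue enamelled steel, 56 mm wide (its x) x 100 mm long (its y) x 45 mm tall, walls 3 mm thick, about 150 g; it starts upright on the bench. Origin: centre of the underside, z up; the two ends are alike.
- copper_mould: copper fluted mould for small cakes, round and hollow, open at the top: 43 mm across at the foot, widening to 49 mm at 36 mm height, then a straight rim band 55 mm across from 39 to 52 mm height (its top); about 120 g. Grip it across the rim band. Origin: centre of the underside, z up; it starts upright, its yaw does not matter.
- cup: handleless porcelain cup, white with blue flowers, blue rim line and blue foot line, open at the top: 42 mm across at the foot, 59 mm at 30 mm height, 60 mm from 46 mm height to the rim at 70 mm; wall 3.5 mm, about 180 g. Origin: centre of the underside, z up; it starts upright, its yaw does not matter.
- honey_jar: honey jar, amber glass with a paper band and a yellow lid, 61 mm across, 74 mm tall. Not part of the job: leave it where it stands (loose). Origin: centre of the underside, z up.
- sheet: black steel baking sheet, 320 mm long (its x) x 200 mm wide (its y), fixed to the bench. Origin: centre of the underside; +x runs along its length away from the robot (towards the back), so -x is its front end. The flat floor is 3 mm above the origin, the rim all round is 12 mm high and 3 mm thick.
- scale: pink spring kitchen scale, fixed to the bench, dial on its -x side (towards the robot): base 150 x 150 mm, housing tapering up to a round dished pink pan on top, centred over the origin. The pan's flat floor, 128 mm across, is 146 mm above the origin; its sloping rim is 182 mm across and 158 mm high. The pan does not sink. Origin: centre of the underside, z up.
Mind the look-alikes: they are no part of the job. What is shaped like the scale but purple is not meant. Of the things shaped like the copper_mould, the copper one is meant.

How it is judged:
By the outcome, as a careful person would: the job done as asked, in the order asked, and still so for the second after the job is handed in, with the robot touching nothing.
It also fails if it takes over 112 s, if anything falls off the work surface, if the arm or the gripper's body presses on something with over 40 N, if the wrist force passes 120 N, or if a joint passes its speed limit or range.

## Robot

A 6-joint arm with a two-finger parallel gripper is mounted at the origin on the work surface. World frame = base frame: x ahead of the robot, y to its left, z up, the work surface at z = 0. Lengths are in m, angles in rad, forces in N, time in s.
With the tool pointing down it reaches from about 0.325 to 1 m from the base axis. Payload 5.1 kg.
Tool frame: the origin (TCP) lies at the very end of the fingers, on their centre line; the grasp point (between the pads) lies 19 mm behind it; y points along the fingers, z is the direction in which the jaws open and shut, and the axes are right-handed (so a half turn about y gives the same grasp; the last joint's range is limited). The gripper opens to 85 mm and grips with 20 to 120 N. Pads are 22 mm wide; open, the fingers measure 114 mm over their backs; the gripper's body (76 mm by 85 mm) begins 54 mm behind the grasp point. The pads swing forward as they close: fully open they stand 13 mm farther back than shut.
Start: joints at [-1.367, 0.124, 1.65, -0, 1.367, -0.083], TCP at [0.184, -0.623, 0.231] pointing down, gripper open.
Joint ranges: [-2.61, 2.61], [-1.02, 2.33], [0.03, 2.71], [-1.35, 4.49], [0.32, 2.68], [-2.91, 2.91]. Speed limits (rad/s): [2.57, 2.57, 3.14, 3.14, 3.14, 3.14].

## Interface

Orientations are given as a unit quaternion [x, y, z, w].
In Python, from rig import arm, cams gives the robot as it stands.
- The arm moves only by the tool jog_arm, never from a script. Its argument "plan" is a list of rows, each a list of 2 entries, a list of its own where there are three numbers: the shift along the tool's x, y, z in m, then the turn about the tool's y in degrees. A call has 1 to 20 rows; each row shifts and turns the pose as measured when the row begins, along the tool's axes as they then stand; what a row does not reach is not made up. A row lasts 1/12 s, in which the tool goes at most 41.7 mm and 7.16 degrees, less where a joint would pass 70% of its speed; a pose out of reach is approached as far as the arm can. A call is refused whole if a number of a shift passes 0.0417 or a number of a turn 7.16, either way. A call with a gripper value outside its range is refused whole. "grip" is the finger opening in m, from 0 to 0.0854, set as the call begins (left out, the last holds). The fingers move at their own pace and stop on an object; the grip force is fixed at half the most. Time passes only in rows, so rows that do not move let the fingers close. It gives the time, the measured TCP pose, the force and the opening at its end, in the units of the state.
- arm.get_obs(): the state, without advancing time (a new reading comes with each control period).
- cams.grab_frame(name): name is "scene" or "top"; returns the picture (420x560x3 uint8, red, green, blue); there is no depth.
- cams.camera_info(name): a dict with "camera_matrix" (3x3 intrinsics, pixels), "dist_coeffs" ([k1, k2, p1, p2, k3] as OpenCV has them; the pictures are not rectified), "view" (4x4, takes a point from world to camera coordinates). Camera axes: x right, y up, looking along -z (the intrinsics and any distortion apply to the point x, -y, -z); pixel columns grow to the right and rows downward; lengths in m; the calibration is good to about 2 mm. A picture is of the moment at which its call begins. camera_info takes no time and is no camera call.
- arm.hand_in(): hands the job in, once; it reports no verdict.
The state is a dict: "time": time; "joint_positions": joint angles; "qd": joint speeds; "tau": joint torques, N m; "eef_pos": TCP position; "tool_rot": TCP orientation; "force": force on the tool from outside, world axes, zero at the start; "moment": the same for the moment, N m; "finger_gap": finger opening in m.
Only numpy, scipy, OpenCV 4.12 (cv2) and the standard library are available. Lean on these libraries where they do the work, as an engineer would, in place of code of your own. Each camera call takes 0.05 s, during which the arm holds its last target. There are 200 camera calls.

## Working session

There is one attempt and no reset: what is moved stays moved. The work goes in short steps, Python scripts to look and compute and a tool call to move; the robot and the scene stay as the last step left them, time stands still between calls to the robot, and variables do not carry over. Pictures are saved under pics/ and viewed, about 12 in all and at most 16, crops included, and the job is handed in when it is done.

Besides the shell and the picture viewer there is one more tool, called after "Request:" as name(argument=value, ...), one argument or row to a line, values as JSON. jog_arm: Moves the arm, as the interface text tells. Its arguments: {"type":"object","properties":{"plan":{"type":"array","items":{"type":"array"}},"grip":{"type":"number"}},"required":["plan"]}

```bash
mkdir -p pics; ls
python3 - <<'E'
from rig import arm,cams
import cv2,numpy as np
print(arm.get_obs())
for n in("scene","top"):
    f=cams.grab_frame(n); cv2.imwrite(f"pics/{n}0.png",f[:,:,::-1])
    print(n,cams.camera_info(n))
E
```

```text
pics
{'time': 0.0, 'joint_positions': array([-1.36658346e+00,  1.24530320e-01,  1.65167751e+00,  7.98909115e-06,
        1.36752309e+00, -8.26170312e-02]), 'qd': array([-0.00106416,  0.00119267,  0.00155687, -0.00098801, -0.00133335,
        0.00198382]), 'tau': array([-1.04397920e-04, -4.23618150e+01, -3.65453839e+01, -9.54774487e-05,
        7.05258004e-03, -2.17152393e-05]), 'eef_pos': array([ 0.18373121, -0.62284764,  0.23003464]), 'tool_rot': array([-0.10110496,  0.70060185, -0.69909232,  0.10101861]), 'force': array([-0.07265878, -0.39798991, -0.31486177]), 'moment': array([-0.01782909,  0.01535144, -0.01032104]), 'finger_gap': 0.08482085263910769}
scene {'camera_matrix': array([[410.39700634,   0.        , 280.72887524],
       [  0.        , 410.39700634, 207.24466604],
       [  0.        ,   0.        ,   1.        ]]), 'dist_coeffs': array([-0.06455714,  0.        ,  0.        ,  0.        ,  0.        ]), 'view': array([[ 0.83381569,  0.55204018, -0.00174406, -0.32162972],
       [-0.43525807,  0.65936169,  0.61301923,  0.16497781],
       [ 0.33956121, -0.51038593,  0.79006606, -1.16258921],
       [ 0.        ,  0.        ,  0.        ,  1.        ]])}
top {'camera_matrix': array([[386.61868087,   0.        , 274.0529868 ],
       [  0.        , 386.61868087, 201.89695526],
       [  0.        ,   0.        ,   1.        ]]), 'dist_coeffs': array([-0.02239886,  0.        ,  0.        ,  0.        ,  0.        ]), 'view': array([[ 0.02165092, -0.99964848, -0.01530209,  0.00951634],
       [ 0.99645853,  0.02033289,  0.08159025, -0.41333843],
       [-0.08125043, -0.0170144 ,  0.99654848, -1.06863904],
       [ 0.        ,  0.        ,  0.        ,  1.        ]])}
```

View pics/scene0.png

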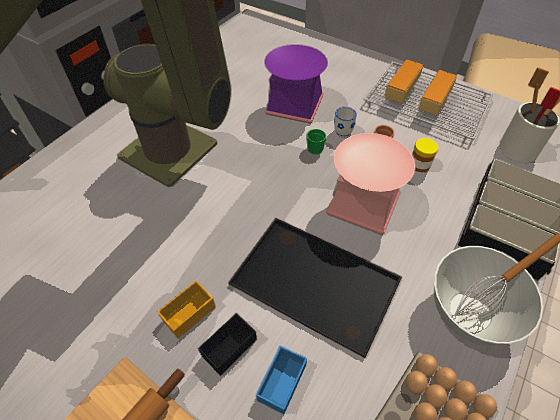

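View pics/top0.png

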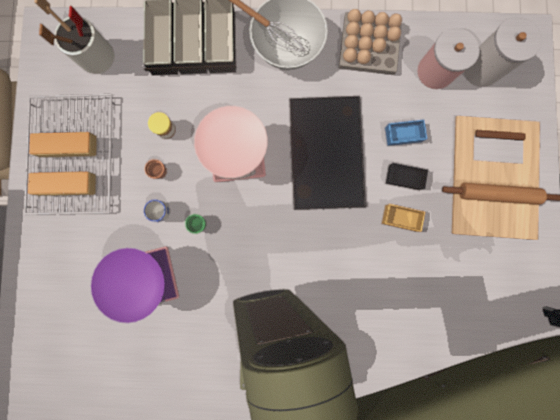

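The scene shows the pink scale (~375,180) and the decoys (purple scale, green mould). In the top view, the copper mould is at (155,169), cup (156,211), sheet (328,152), blue tin (406,132), dark tin (407,176), gold tin (405,218). I'll zoom in for corners.

```bash
cat > h.py <<'E'
from rig import arm,cams
import cv2,numpy as np
def ray(n,px,z):
    """pixels -> world xy on plane z"""
    c=cams.camera_info(n);V=c['view'];R=V[:3,:3];o=-R.T@V[:3,3]
    u=cv2.undistortPoints(np.array(px,float).reshape(-1,1,2),c['camera_matrix'],c['dist_coeffs'])[:,0]
    d=np.c_[u[:,0],-u[:,1],-np.ones(len(u))]@R
    return (o+d*((z-o[2])/d[:,2])[:,None])[:,:2]
def crop(n,f,x,y,w,h,k,out):
    cv2.imwrite(out,cv2.resize(f[y:y+h,x:x+w,::-1],None,fx=k,fy=k,interpolation=cv2.INTER_CUBIC))
def mask(f,lo,hi,roi):
    h=cv2.cvtColor(f,cv2.COLOR_RGB2HSV);m=cv2.inRange(h,lo,hi);k=np.zeros_like(m);x,y,w,hh=roi;k[y:y+hh,x:x+w]=255
    return m&k
def biggest(m):
    return max(cv2.findContours(m,cv2.RETR_EXTERNAL,cv2.CHAIN_APPROX_NONE)[0],key=cv2.contourArea)
E
python3 - <<'E'
from h import *
f=cv2.imread('pics/top0.png')[:,:,::-1].copy()
crop('top',f,285,90,150,150,4,'pics/c1.png')
crop('top',f,130,95,150,150,4,'pics/c2.png')
c=cams.camera_info('top')['view'];print(-c[:3,:3].T@c[:3,3])
E
```

```text
[ 3.24841186e-01 -2.64897589e-04  1.09882062e+00]
```

View pics/c1.png

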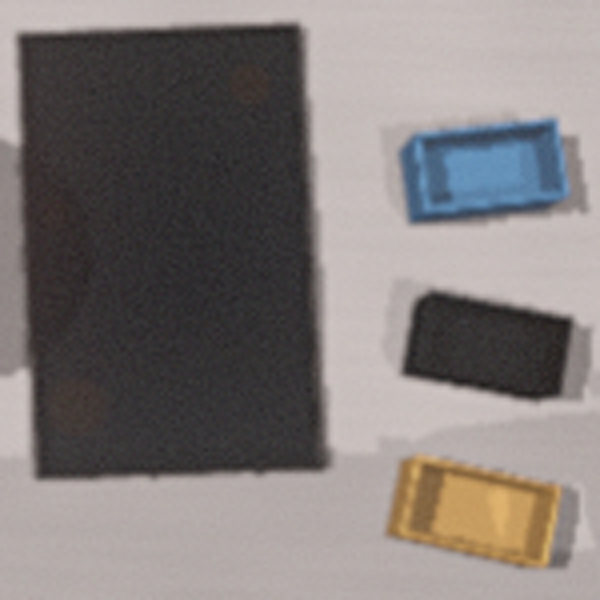

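View pics/c2.png

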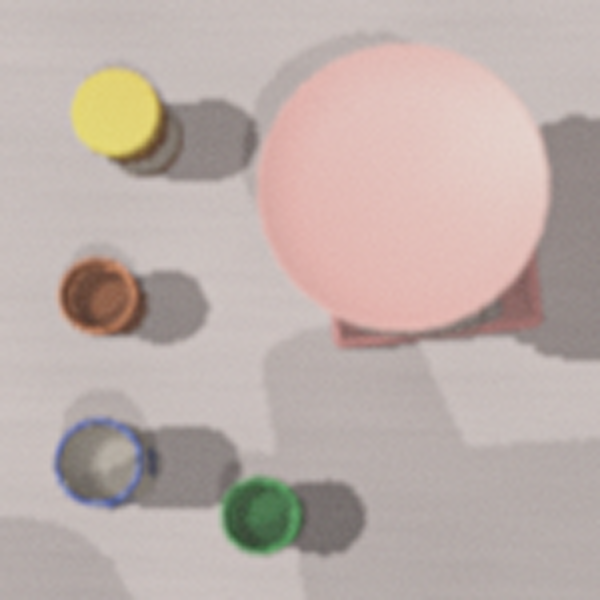

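Run:
```python
from h import *
def p(c,x0,y0): return np.array(c,float)/4-.375+[x0,y0]
def rect(nm,c,z):
    w=ray('top',p(c,285,90),z); r=cv2.minAreaRect((w*1000).astype(np.float32)); e=np.diff(np.r_[w,w[:1]],axis=0)
    print(nm,w.mean(0).round(4),(np.hypot(*e.T)*1000).round(),np.degrees(np.arctan2(e[:,1],e[:,0])).round(1))
rect('sheet',[(19,33),(301,25),(328,467),(37,477)],.012)
rect('gold',[(412,458),(560,487),(551,567),(400,537)],.045)
rect('blue',[(417,133),(556,120),(570,195),(425,212)],.045)
rect('dark',[(428,291),(573,318),(563,399),(410,372)],.045)
for n,c,r,z in[('pan',(404,187),145,.158),('copper',(100,296),40,.052),('cup',(99,462),43,.07),('jar',(117,113),45,.074),('green',(262,515),40,.052)]:
    w=ray('top',p([c,(c[0]+r,c[1])],130,95),z);print(n,w[0].round(4),(np.hypot(*(w[1]-w[0]))*2000).round(1))
# automatic masks, top hull and scene hull
f=cv2.imread('pics/top0.png')[:,:,::-1].copy();s=cv2.imread('pics/scene0.png')[:,:,::-1].copy()
for nm,lo,hi,roi,z in[('pan',(0,40,120),(12,120,255),(185,95,90,110),.158),('copper',(3,100,40),(15,255,255),(135,155,40,30),.052),('cup',(105,60,60),(125,255,255),(135,195,40,40),.07)]:
    c=biggest(mask(f,lo,hi,roi));(x,y),a=cv2.minEnclosingCircle(c);print(nm,(x,y),a,ray('top',[(x,y)],z))
```

```text
sheet [ 0.5605 -0.1305] [203. 320. 205. 321.] [ -87.3 -176.5   93.2    3.3]
gold [ 0.375  -0.3387] [102.  55. 104.  55.] [-100.   173.1   79.9   -8.7]
blue [ 0.6159 -0.3482] [ 97.  54. 101.  56.] [ -83.4 -170.3   98.     5.4]
dark [ 0.4899 -0.3482] [101.  57. 106.  58.] [-99.5 172.4  81.  -12.5]
pan [0.5499 0.1268] 179.9
copper [0.4955 0.3487] 55.6
cup [0.38  0.338] 58.2
jar [0.6181 0.3359] 61.8
green [0.3473 0.2307] 54.6
pan (234.239501953125, 146.239501953125) 42.11155319213867 [[0.53781371 0.11739151]]
copper (155.3095245361328, 168.45237731933594) 10.319544792175293 [[0.49596818 0.34681833]]
cup (155.0, 214.5) 9.34087085723877 [[0.36830761 0.33578952]]
```

```bash
cat > go.py <<'E'
# usage: go.py x y z jawdeg : total tool-frame shift and turn about tool y to the target
import sys,numpy as np
from scipy.spatial.transform import Rotation as Ro
from rig import arm
o=arm.get_obs();R=Ro.from_quat(o['tool_rot']).as_matrix();x,y,z,j=map(float,sys.argv[1:5])
d=np.array([x,y,z])-o['eef_pos'];ja=np.degrees(np.arctan2(R[1,2],R[0,2]))
t=(j-ja+90)%180-90   # wanted world yaw change
print('t',round(o['time'],2),'pos',o['eef_pos'].round(4),'down',R[:,1].round(4),'jaw',ja.round(2),'gap',round(o['finger_gap'],4),'F',o['force'].round(1),'q',o['joint_positions'].round(2))
print('tool shift mm',(R.T@d*1000).round(1),'turn about tool y deg',(-t).round(2))
Rn=R@Ro.from_rotvec([0,-np.radians(t),0]).as_matrix();print('after-turn shift mm',(Rn.T@d*1000).round(1))
E
python3 go.py 0.4957 0.348 0.231 90
```

```text
t 0.1 pos [ 0.1837 -0.6229  0.2302] down [-4.0e-04  1.8e-03 -1.0e+00] jaw -73.57 gap 0.0858 F [0.2 0.3 0.1] q [-1.37  0.12  1.65 -0.    1.37 -0.08]
tool shift mm [-5.739e+02  8.000e-01 -8.430e+02] turn about tool y deg 16.43
after-turn shift mm [-3.120e+02  8.000e-01 -9.709e+02]
```

Request:
jog_arm(
  plan=[
    [[0, -0.002, 0], -6.7],
    [[0, -0.002, 0], -6.7],
    [[0, -0.002, 0], -6.7],
    [[0, -0.002, 0], -6.7],
    [[0, -0.002, 0], -6.7],
    [[0, -0.002, 0], -6.7],
    [[0, -0.002, 0], -6.7],
    [[0, -0.002, 0], -6.7],
    [[0, -0.002, 0], -6.7],
    [[0, -0.002, 0], -6.7],
    [[0, 0, 0], -5],
  ],
  grip=0.085,
)

```text
time: 1.02
eef_pos: [0.1829, -0.6189, 0.2419]
tool_rot: [-0.505, 0.496, -0.486, 0.512]
force: [-0.2, 0.0, 1.1]
finger_gap: 0.0852
```

```bash
python3 go.py 0.4957 0.348 0.231 0
```

```text
t 1.02 pos [ 0.1829 -0.6189  0.2419] down [-0.0034  0.0167 -0.9999] jaw 1.96 gap 0.0852 F [-0.2  0.   1.1] q [-1.37  0.12  1.64  0.    1.4  -1.4 ]
tool shift mm [-955.3   26.   345.7] turn about tool y deg 1.96
after-turn shift mm [-966.6   26.   312.8]
```

Request:
jog_arm(
  plan=[
    [[-0.02, 0, 0.007], 2],
    [[-0.04, 0, 0.013], 0],
    [[-0.04, 0, 0.013], 0],
    [[-0.04, 0, 0.013], 0],
    [[-0.04, 0, 0.013], 0],
    [[-0.04, 0, 0.013], 0],
    [[-0.04, 0, 0.013], 0],
    [[-0.04, 0, 0.013], 0],
    [[-0.04, 0, 0.013], 0],
    [[-0.04, 0, 0.013], 0],
    [[-0.02, 0, 0.007], 0],
    [[0, 0, 0], 0],
  ],
)

```text
time: 2.02
eef_pos: [0.3095, -0.215, 0.2405]
tool_rot: [-0.493, 0.51, -0.493, 0.504]
force: [0.3, -0.8, -0.4]
finger_gap: 0.0853
```

```bash
python3 go.py 0.4957 0.348 0.231 0
```

```text
t 2.02 pos [ 0.3095 -0.215   0.2405] down [-0.0057  0.0272 -0.9996] jaw -0.33 gap 0.0853 F [ 0.3 -0.8 -0.4] q [-0.76 -0.53  2.19  0.02  1.5  -0.76]
tool shift mm [-563.6   23.8  183.1] turn about tool y deg -0.33
after-turn shift mm [-562.6   23.8  186.3]
```

Request:
jog_arm(
  plan=[
    [[-0.02, 0, 0.006], 0],
    [[-0.04, 0, 0.013], 0],
    [[-0.04, 0, 0.013], 0],
    [[-0.04, 0, 0.013], 0],
    [[-0.04, 0, 0.013], 0],
    [[-0.04, 0, 0.013], 0],
    [[-0.04, 0, 0.013], 0],
    [[-0.04, 0, 0.013], 0],
    [[-0.04, 0, 0.013], 0],
    [[-0.04, 0, 0.013], 0],
    [[-0.04, 0, 0.013], 0],
    [[-0.04, 0, 0.013], 0],
    [[-0.04, 0, 0.013], 0],
    [[-0.04, 0, 0.013], 0],
    [[-0.02, 0, 0.007], 0],
    [[0, 0, 0], 0],
  ],
)

```text
time: 3.35
eef_pos: [0.4977, 0.3455, 0.2456]
tool_rot: [-0.493, 0.51, -0.497, 0.5]
force: [-0.1, -1.5, 0.1]
finger_gap: 0.0848
```

```bash
python3 go.py 0.4957 0.348 0.231 0
```

```text
t 3.35 pos [0.4977 0.3455 0.2456] down [-0.0057  0.019  -0.9998] jaw -0.77 gap 0.0848 F [-0.1 -1.5  0.1] q [0.51 0.02 1.74 0.02 1.38 0.52]
tool shift mm [-2.2 14.6 -1.9] turn about tool y deg -0.77
after-turn shift mm [-2.2 14.6 -1.9]
```

Request:
jog_arm(
  plan=[
    [[-0.002, 0.015, -0.002], -0.8],
    [[0, 0.03, 0], 0],
    [[0, 0.03, 0], 0],
    [[0, 0.03, 0], 0],
    [[0, 0.03, 0], 0],
    [[0, 0.02, 0], 0],
    [[0, 0.01, 0], 0],
    [[0, 0, 0], 0],
  ],
)

```text
time: 4.02
eef_pos: [0.498, 0.3452, 0.0726]
tool_rot: [-0.497, 0.505, -0.495, 0.502]
force: [0.6, -0.2, -0.6]
finger_gap: 0.0852
```

```bash
python3 go.py 0.4957 0.348 0.024 0
python3 - <<'E'
from h import *
f=cams.grab_frame('top');s=cams.grab_frame('scene')
a=cv2.resize(f[110:260,100:250],None,fx=2.6,fy=2.6);b=cv2.resize(s[70:220,270:420],None,fx=2.6,fy=2.6)
cv2.imwrite('pics/g1.png',np.hstack([a,b])[:,:,::-1])
E
```

```text
t 4.02 pos [0.498  0.3452 0.0726] down [-0.0054  0.0152 -0.9999] jaw -0.03 gap 0.0852 F [ 0.6 -0.2 -0.6] q [0.51 0.17 1.88 0.02 1.09 0.5 ]
tool shift mm [-2.1 48.7 -2. ] turn about tool y deg -0.03
after-turn shift mm [-2.1 48.7 -2. ]
```

View pics/g1.png

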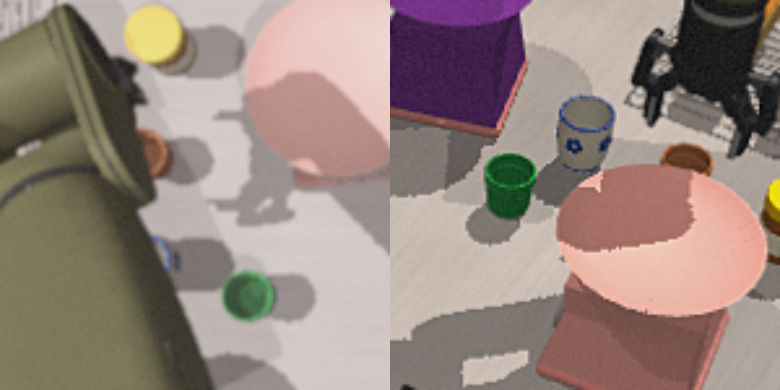

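The gripper straddles the copper mould (scene crop ~ (690,160)) with both fingers clear. Descending.

Request:
jog_arm(
  plan=[
    [[-0.002, 0.02, -0.002], 0],
    [[0, 0.015, 0], 0],
    [[0, 0.008, 0], 0],
    [[0, 0.004, 0], 0],
    [[0, 0, 0], 0],
  ],
)

```text
time: 4.53
eef_pos: [0.5056, 0.3524, 0.039]
tool_rot: [-0.489, 0.503, -0.497, 0.51]
force: [-0.7, -0.3, 0.6]
finger_gap: 0.0849
```

```bash
python3 go.py 0.4957 0.348 0.024 0
```

```text
t 4.53 pos [0.5056 0.3524 0.039 ] down [ 0.0159  0.027  -0.9995] jaw -0.09 gap 0.0849 F [-0.7 -0.3  0.6] q [0.51 0.22 1.88 0.02 1.01 0.51]
tool shift mm [  4.8  14.7 -10.1] turn about tool y deg -0.09
after-turn shift mm [  4.8  14.7 -10.1]
```

Request:
jog_arm(
  plan=[
    [[0.002, 0, -0.004], 0],
    [[0.002, 0, -0.004], 0],
    [[0.001, 0, -0.002], 0],
    [[0, 0, 0], 0],
    [[0, 0, 0], 0],
  ],
)

```text
time: 4.95
eef_pos: [0.4973, 0.3483, 0.044]
tool_rot: [-0.486, 0.502, -0.498, 0.513]
force: [0.3, 0.2, -0.0]
finger_gap: 0.0848
```

```bash
python3 go.py 0.4957 0.348 0.024 0
```

```text
t 4.95 pos [0.4973 0.3483 0.044 ] down [ 0.0227  0.0309 -0.9993] jaw -0.09 gap 0.0848 F [ 0.3  0.2 -0. ] q [0.52 0.2  1.91 0.02 1.   0.51]
tool shift mm [ 0.9 20.  -2.1] turn about tool y deg -0.09
after-turn shift mm [ 0.9 20.  -2.1]
```

Request:
jog_arm(
  plan=[
    [[0, -0.035, 0], 0],
    [[0, -0.035, 0], 0],
    [[0, 0, 0], 0],
    [[0, 0, 0], 0],
  ],
)

```text
time: 5.28
eef_pos: [0.4942, 0.3453, 0.1151]
tool_rot: [-0.488, 0.503, -0.498, 0.512]
force: [-0.2, -0.0, -1.0]
finger_gap: 0.0849
```

```bash
python3 go.py 0.4957 0.348 0.024 0
```

```text
t 5.28 pos [0.4942 0.3453 0.1151] down [ 0.0192  0.0289 -0.9994] jaw -0.08 gap 0.0849 F [-0.2 -0.  -1. ] q [0.51 0.1  1.88 0.02 1.13 0.51]
tool shift mm [-0.  91.2 -0.2] turn about tool y deg -0.08
after-turn shift mm [-0.  91.2 -0.2]
```

Request:
jog_arm(
  plan=[
    [[0, 0.01, 0], 0],
    [[0, 0.01, 0], 0],
    [[0, 0.01, 0], 0],
    [[0, 0.01, 0], 0],
    [[0, 0.01, 0], 0],
    [[0, 0.01, 0], 0],
    [[0, 0.01, 0], 0],
    [[0, 0.008, 0], 0],
    [[0, 0.006, 0], 0],
    [[0, 0.004, 0], 0],
    [[0, 0.002, 0], 0],
  ],
)

```text
time: 6.2
eef_pos: [0.4913, 0.3455, 0.0075]
tool_rot: [-0.492, 0.504, -0.497, 0.507]
force: [0.1, -0.5, -0.6]
finger_gap: 0.0851
```

```bash
python3 go.py 0.4957 0.348 0.024 0
```

```text
t 6.2 pos [0.4913 0.3455 0.0075] down [ 0.0084  0.0227 -0.9997] jaw -0.07 gap 0.0851 F [ 0.1 -0.5 -0.6] q [0.52 0.24 1.92 0.02 0.96 0.51]
tool shift mm [ -2.9 -16.4   4.5] turn about tool y deg -0.07
after-turn shift mm [ -2.8 -16.4   4.5]
```

Request:
jog_arm(
  plan=[
    [[-0.001, -0.006, 0.002], 0],
    [[-0.001, -0.005, 0.002], 0],
    [[0, -0.002, 0], 0],
    [[0, 0, 0], 0],
    [[0, 0, 0], 0],
  ],
)

```text
time: 6.62
eef_pos: [0.4974, 0.3484, 0.0241]
tool_rot: [-0.49, 0.503, -0.497, 0.509]
force: [-0.5, -0.2, -0.1]
finger_gap: 0.0851
```

```bash
python3 go.py 0.4957 0.348 0.024 0
```

```text
t 6.62 pos [0.4974 0.3484 0.0241] down [ 0.0121  0.0247 -0.9996] jaw -0.07 gap 0.0851 F [-0.5 -0.2 -0.1] q [0.52 0.23 1.91 0.02 0.98 0.51]
tool shift mm [ 0.4  0.1 -1.7] turn about tool y deg -0.07
after-turn shift mm [ 0.4  0.1 -1.7]
```

Request:
jog_arm(
  plan=[
    [[0, 0, -0.001], 0],
    [[0, 0, 0], 0],
    [[0, 0, 0], 0],
    [[0, 0, 0], 0],
    [[0, 0, 0], 0],
    [[0, 0, 0], 0],
    [[0, 0, 0], 0],
    [[0, 0, 0], 0],
  ],
  grip=0.045,
)

```text
time: 7.28
eef_pos: [0.4977, 0.3491, 0.0267]
tool_rot: [-0.489, 0.503, -0.497, 0.51]
force: [-0.5, -0.1, 0.9]
finger_gap: 0.0523
```

```bash
python3 go.py 0.4957 0.348 0.24 0
```

```text
t 7.28 pos [0.4977 0.3491 0.0267] down [ 0.016   0.0268 -0.9995] jaw -0.07 gap 0.0523 F [-0.5 -0.1  0.9] q [0.52 0.23 1.91 0.02 0.98 0.51]
tool shift mm [  -4.6 -213.3    1.4] turn about tool y deg -0.07
after-turn shift mm [  -4.6 -213.3    1.4]
```

Request:
jog_arm(
  plan=[
    [[0, 0, 0], 0],
    [[0, 0, 0], 0],
    [[0, -0.01, 0], 0],
    [[0, -0.02, 0], 0],
    [[0, -0.03, 0], 0],
    [[0, -0.03, 0], 0],
    [[0, -0.03, 0], 0],
    [[0, -0.02, 0], 0],
    [[0, -0.01, 0], 0],
    [[0, 0, 0], 0],
    [[0, 0, 0], 0],
  ],
)

```text
time: 8.2
eef_pos: [0.4905, 0.3422, 0.1792]
tool_rot: [-0.494, 0.504, -0.496, 0.505]
force: [-0.4, 0.4, -1.8]
finger_gap: 0.0517
```

```bash
python3 go.py 0.4957 0.348 0.24 0
python3 - <<'E'
from h import *
s=cams.grab_frame('scene')
crop('scene',s,270,0,200,160,3,'pics/g2.png')
E
```

```text
t 8.2 pos [0.4905 0.3422 0.1792] down [ 0.0032  0.0195 -0.9998] jaw -0.07 gap 0.0517 F [-0.4  0.4 -1.8] q [0.51 0.04 1.83 0.02 1.26 0.51]
tool shift mm [ -6.9 -60.7   5.4] turn about tool y deg -0.07
after-turn shift mm [ -6.9 -60.7   5.4]
```

View pics/g2.png

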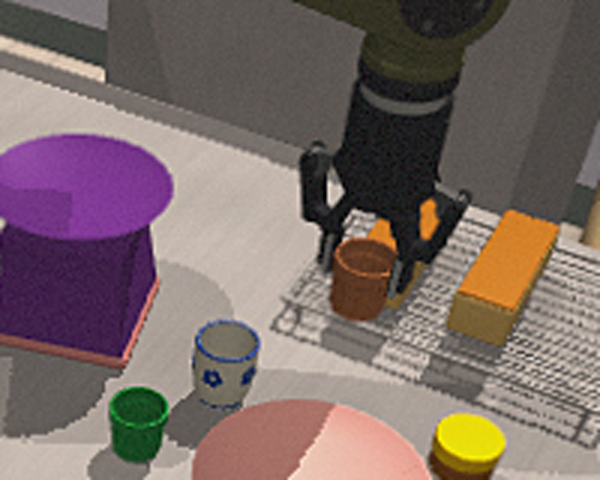

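Request:
jog_arm(
  plan=[
    [[0, -0.025, 0], 0],
    [[0, -0.03, 0], 0],
    [[0.01, -0.02, 0.001], 0],
    [[0.02, -0.005, 0.003], 0],
    [[0.03, 0, 0.004], 0],
    [[0.03, 0, 0.005], 0],
    [[0.03, 0, 0.005], 0],
    [[0.03, 0, 0.005], 0],
    [[0.03, 0, 0.005], 0],
    [[0.03, 0, 0.005], 0],
    [[0.03, 0, 0.005], 0],
    [[0.03, 0, 0.005], 0],
    [[0.03, 0, 0.005], 0],
    [[0.03, 0, 0.005], 0],
    [[0.03, 0, 0.005], 0],
    [[0.03, 0, 0.005], 0],
    [[0.03, 0, 0.005], 0],
    [[0.02, 0, 0.003], 0],
    [[0, 0, 0], 0],
    [[0, 0, 0], 0],
  ],
)

```text
time: 9.92
eef_pos: [0.5453, -0.1207, 0.2047]
tool_rot: [-0.515, 0.52, -0.478, 0.485]
force: [0.4, 0.2, -1.7]
finger_gap: 0.0518
```

```bash
python3 go.py 0.5605 -0.1295 0.09 0
```

```text
t 9.92 pos [ 0.5453 -0.1207  0.2047] down [-0.0725  0.0122 -0.9973] jaw 0.18 gap 0.0518 F [ 0.4  0.2 -1.7] q [-0.31 -0.01  1.84 -0.01  1.39 -0.31]
tool shift mm [ 10.3 113.2  23.4] turn about tool y deg 0.18
after-turn shift mm [ 10.2 113.2  23.5]
```

Request:
jog_arm(
  plan=[
    [[0, 0, 0], 0],
    [[0, 0, 0], 0],
    [[0, 0, 0], 0],
    [[0, 0, 0], 0],
    [[0, 0, 0], 0],
    [[0, 0, 0], 0],
  ],
)

```text
time: 10.42
eef_pos: [0.5432, -0.1158, 0.2004]
tool_rot: [-0.517, 0.521, -0.474, 0.486]
force: [0.0, 0.7, -1.3]
finger_gap: 0.0524
```

```bash
python3 go.py 0.5605 -0.1295 0.09 0
```

```text
t 10.42 pos [ 0.5432 -0.1158  0.2004] down [-0.0794  0.0153 -0.9967] jaw 0.48 gap 0.0524 F [ 0.   0.7 -1.3] q [-0.3  -0.01  1.85 -0.01  1.39 -0.31]
tool shift mm [ 15.6 108.5  25.9] turn about tool y deg 0.48
after-turn shift mm [ 15.4 108.5  26. ]
```

Request:
jog_arm(
  plan=[
    [[0, -0.03, 0], 0],
    [[0, -0.03, 0], 0],
    [[0, 0, 0], 0],
  ],
)

```text
time: 10.67
eef_pos: [0.5467, -0.1149, 0.2599]
tool_rot: [-0.519, 0.522, -0.472, 0.485]
force: [1.7, -0.5, 0.0]
finger_gap: 0.0518
```

Request:
jog_arm(
  plan=[
    [[0, 0.03, 0], 0],
    [[0, 0.03, 0], 0],
    [[0, 0, 0], 0],
  ],
)

```text
time: 10.92
eef_pos: [0.5448, -0.1139, 0.2036]
tool_rot: [-0.517, 0.518, -0.475, 0.488]
force: [-0.4, 0.1, -3.3]
finger_gap: 0.0521
```

Request:
jog_arm(
  plan=[
    [[0, 0, 0.03], 0],
    [[0, 0, 0.03], 0],
    [[0, 0, 0], 0],
  ],
)

```text
time: 11.17
eef_pos: [0.6037, -0.1121, 0.1971]
tool_rot: [-0.518, 0.52, -0.474, 0.487]
force: [-1.6, -0.5, -1.5]
finger_gap: 0.0519
```

Request:
jog_arm(
  plan=[
    [[0, 0, -0.03], 0],
    [[0, 0, -0.03], 0],
    [[0, 0, 0], 0],
  ],
)

```text
time: 11.42
eef_pos: [0.543, -0.112, 0.2003]
tool_rot: [-0.52, 0.521, -0.471, 0.486]
force: [1.1, 0.3, -1.4]
finger_gap: 0.0518
```

```bash
python3 go.py 0.5605 -0.1295 0.09 0
python3 - <<'E'
from rig import arm
a=[arm.get_obs()['eef_pos'] for _ in range(3)];print(a)
E
```

```text
t 11.42 pos [ 0.543  -0.112   0.2003] down [-0.0829  0.0156 -0.9964] jaw 0.83 gap 0.0518 F [ 1.1  0.3 -1.4] q [-0.3  -0.01  1.85 -0.01  1.39 -0.31]
tool shift mm [ 19.6 108.2  26.3] turn about tool y deg 0.83
after-turn shift mm [ 19.2 108.2  26.5]
[array([ 0.54304541, -0.1120218 ,  0.20033792]), array([ 0.54304541, -0.1120218 ,  0.20033792]), array([ 0.54304541, -0.1120218 ,  0.20033792])]
```

```bash
python3 go.py 0.562 -0.129 0.05 0
```

```text
t 11.42 pos [ 0.543  -0.112   0.2003] down [-0.0829  0.0156 -0.9964] jaw 0.83 gap 0.0518 F [ 1.1  0.3 -1.4] q [-0.3  -0.01  1.85 -0.01  1.39 -0.31]
tool shift mm [ 19.7 148.   31.1] turn about tool y deg 0.83
after-turn shift mm [ 19.3 148.   31.4]
```

Request:
jog_arm(
  plan=[
    [[0.005, 0.037, 0.008], 0.8],
    [[0.005, 0.037, 0.008], 0],
    [[0.005, 0.037, 0.008], 0],
    [[0.005, 0.037, 0.007], 0],
    [[0, 0, 0], 0],
  ],
)

```text
time: 11.83
eef_pos: [0.5672, -0.1314, 0.0557]
tool_rot: [-0.513, 0.519, -0.481, 0.486]
force: [-2.2, 0.9, -2.6]
finger_gap: 0.0522
```

```bash
python3 go.py 0.562 -0.129 0.03 0
```

```text
t 11.83 pos [ 0.5672 -0.1314  0.0557] down [-0.0659  0.0105 -0.9978] jaw -0.0 gap 0.0522 F [-2.2  0.9 -2.6] q [-0.31  0.19  1.89 -0.01  1.13 -0.31]
tool shift mm [-2.1 26.  -3.5] turn about tool y deg -0.0
after-turn shift mm [-2.1 26.  -3.5]
```

Request:
jog_arm(
  plan=[
    [[-0.002, 0.02, -0.004], 0],
    [[0, 0.002, 0], 0],
  ],
)

```text
time: 12.0
eef_pos: [0.5619, -0.1291, 0.0347]
tool_rot: [-0.514, 0.519, -0.48, 0.485]
force: [-1.8, 0.8, -3.4]
finger_gap: 0.0523
```

Request:
jog_arm(
  plan=[
    [[0, 0.003, 0], 0],
  ],
)

```text
time: 12.08
eef_pos: [0.5633, -0.1295, 0.034]
tool_rot: [-0.513, 0.518, -0.481, 0.486]
force: [0.2, -0.0, -0.6]
finger_gap: 0.0517
```

```bash
python3 go.py 0.562 -0.129 0.03 0
```

```text
t 12.08 pos [ 0.5633 -0.1295  0.034 ] down [-0.0643  0.0101 -0.9979] jaw -0.01 gap 0.0517 F [ 0.2 -0.  -0.6] q [-0.31  0.21  1.91 -0.01  1.08 -0.31]
tool shift mm [-0.4  4.1 -1. ] turn about tool y deg -0.01
after-turn shift mm [-0.4  4.1 -1. ]
```

Short bursts track well. Press gently onto the sheet.

Request:
jog_arm(
  plan=[
    [[0, 0.004, 0], 0],
  ],
)

```text
time: 12.17
eef_pos: [0.5638, -0.1295, 0.0318]
tool_rot: [-0.513, 0.518, -0.482, 0.486]
force: [0.2, -1.2, -1.3]
finger_gap: 0.0521
```

Request:
jog_arm(
  plan=[
    [[0, 0.003, 0], 0],
  ],
)

```text
time: 12.25
eef_pos: [0.5648, -0.1299, 0.0311]
tool_rot: [-0.513, 0.517, -0.483, 0.487]
force: [-6.1, 0.4, 8.7]
finger_gap: 0.052
```

Request:
jog_arm(
  plan=[
    [[0, 0.003, 0], 0],
  ],
)

```text
time: 12.33
eef_pos: [0.565, -0.1304, 0.031]
tool_rot: [-0.513, 0.517, -0.482, 0.487]
force: [-9.9, -0.2, 13.2]
finger_gap: 0.0518
```

```bash
python3 go.py 0.562 -0.129 0.03 0
```

```text
t 12.33 pos [ 0.565  -0.1304  0.031 ] down [-0.061   0.0074 -0.9981] jaw 0.05 gap 0.0518 F [-9.9 -0.2 13.2] q [-0.31  0.21  1.91 -0.01  1.08 -0.31]
tool shift mm [-1.4  1.2 -2.9] turn about tool y deg 0.05
after-turn shift mm [-1.4  1.2 -2.9]
```

Request:
jog_arm(
  plan=[
    [[0, -0.001, 0], 0],
    [[0, 0, 0], 0],
    [[0, 0, 0], 0],
    [[0, 0, 0], 0],
  ],
  grip=0.08,
)

```text
time: 12.67
eef_pos: [0.5699, -0.1317, 0.0389]
tool_rot: [-0.511, 0.513, -0.486, 0.489]
force: [-0.1, 0.2, -0.5]
finger_gap: 0.0802
```

Request:
jog_arm(
  plan=[
    [[0, -0.03, 0], 0],
    [[0, -0.04, 0], 0],
    [[0, -0.04, 0], 0],
    [[0, -0.04, 0], 0],
    [[0, -0.04, 0], 0],
    [[0, 0, 0], 0],
  ],
)

```text
time: 13.17
eef_pos: [0.5786, -0.1318, 0.2353]
tool_rot: [-0.512, 0.514, -0.485, 0.488]
force: [0.8, 0.6, 2.4]
finger_gap: 0.0801
```

```bash
python3 go.py 0.375 -0.3387 0.12 -9.3
```

```text
t 13.17 pos [ 0.5786 -0.1318  0.2353] down [-0.0535  0.0058 -0.9985] jaw 0.06 gap 0.0801 F [0.8 0.6 2.4] q [-0.31  0.03  1.74 -0.01  1.42 -0.31]
tool shift mm [ 207.5  124.8 -197.4] turn about tool y deg 9.36
after-turn shift mm [ 236.8  124.8 -161. ]
```

Request:
jog_arm(
  plan=[
    [[0, 0, 0], 4.7],
    [[0, 0, 0], 4.7],
    [[0.03, 0.005, -0.02], 0],
    [[0.03, 0.005, -0.02], 0],
    [[0.03, 0.005, -0.02], 0],
    [[0.03, 0.005, -0.02], 0],
    [[0, 0, 0], 0],
  ],
)

```text
time: 13.75
eef_pos: [0.4818, -0.2398, 0.2282]
tool_rot: [-0.466, 0.546, -0.532, 0.448]
force: [0.1, -0.1, -0.1]
finger_gap: 0.0802
```

```bash
python3 go.py 0.375 -0.3387 0.12 -9.3
```

```text
t 13.75 pos [ 0.4818 -0.2398  0.2282] down [-0.0329 -0.0019 -0.9995] jaw -9.43 gap 0.0802 F [ 0.1 -0.1 -0.1] q [-0.55 -0.1   1.89 -0.02  1.39 -0.38]
tool shift mm [114.3 111.8 -85.6] turn about tool y deg -0.13
after-turn shift mm [114.1 111.8 -85.8]
```

Request:
jog_arm(
  plan=[
    [[0.028, 0.01, -0.021], 0],
    [[0.028, 0.015, -0.021], 0],
    [[0.028, 0.015, -0.021], 0],
    [[0.028, 0.015, -0.021], 0],
    [[0, 0, 0], 0],
  ],
  grip=0.085,
)

```text
time: 14.17
eef_pos: [0.3774, -0.3411, 0.1777]
tool_rot: [-0.466, 0.542, -0.535, 0.45]
force: [-0.2, 0.0, 0.1]
finger_gap: 0.0849
```

```bash
python3 go.py 0.375 -0.3387 0.07 -9.3
python3 - <<'E'
from h import *
f=cams.grab_frame('top');s=cams.grab_frame('scene')
cv2.imwrite('pics/t3.png',f[:,:,::-1]);cv2.imwrite('pics/s3.png',s[:,:,::-1])
a=cv2.resize(f[80:250,270:440],(480,480));b=cv2.resize(s[230:400,150:270],(339,480))
cv2.imwrite('pics/g3.png',np.hstack([a,b])[:,:799,::-1])
E
```

```text
t 14.17 pos [ 0.3774 -0.3411  0.1777] down [-0.0235 -0.0073 -0.9997] jaw -9.32 gap 0.0849 F [-0.2  0.   0.1] q [-0.83 -0.14  2.01 -0.02  1.29 -0.66]
tool shift mm [ -3.2 107.7  -0.4] turn about tool y deg -0.02
after-turn shift mm [ -3.2 107.7  -0.4]
```

View pics/g3.png

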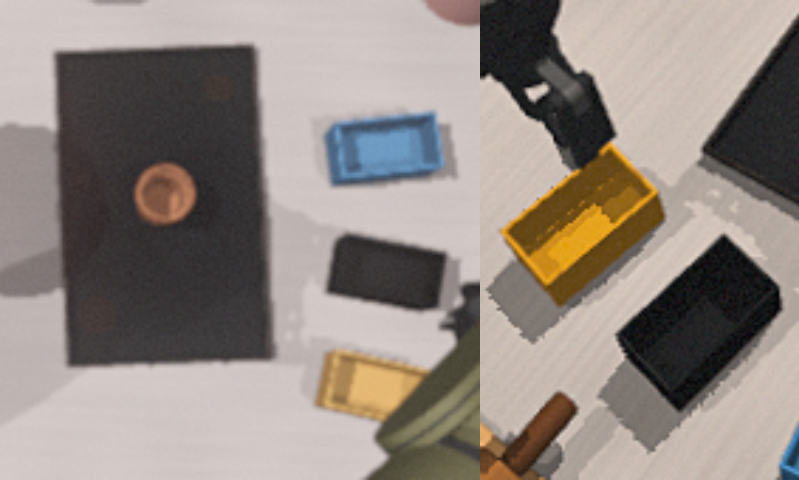

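Copper mould stands upright on the sheet at crop (165,194); the gripper is above the gold tin and clear of the dark one. Checking where copper is, then continuing down.

Run:
```python
from h import *
f=cv2.imread('pics/t3.png')[:,:,::-1].copy()
c=biggest(mask(f,(3,90,50),(15,255,255),(305,125,50,50)));(x,y),r=cv2.minEnclosingCircle(c);e=cv2.fitEllipse(c)
w=ray('top',[(x,y),e[0]],.055);print((x,y),r,e,w)
h=cv2.cvtColor(f,cv2.COLOR_RGB2GRAY);m=((h<75)*255).astype('uint8');k=np.zeros_like(m);k[85:222,280:375]=255
q=cv2.minAreaRect(biggest(m&k));print(q);B=ray('top',cv2.boxPoints(q),.012);print(B.round(4),B.mean(0),np.linalg.norm(np.diff(B,axis=0),axis=1))
e=np.diff(B,axis=0);print(np.degrees(np.arctan2(e[:,1],e[:,0])))
```

```text
(327.9473571777344, 148.32894897460938) 11.37785530090332 ((328.0478210449219, 148.27496337890625), (21.31780242919922, 21.956466674804688), 60.42611312866211) [[ 0.56001523 -0.12674212]
 [ 0.56017056 -0.12701529]]
((326.8111267089844, 152.53280639648438), (110.35115051269531, 71.30016326904297), 87.27368927001953)
[[ 0.7119 -0.0172]
 [ 0.7256 -0.2223]
 [ 0.4072 -0.2378]
 [ 0.3936 -0.0378]] [ 0.55959554 -0.12877217] [0.20558673 0.31878231 0.20044126]
[ -86.17351887 -177.21875383   93.91048789]
```

Request:
jog_arm(
  plan=[
    [[-0.001, 0.04, 0], 0],
    [[-0.001, 0.04, 0], 0],
    [[-0.001, 0.03, 0], 0],
    [[0, 0, 0], 0],
  ],
)

```text
time: 14.6
eef_pos: [0.3877, -0.3402, 0.0753]
tool_rot: [0.465, -0.533, 0.542, -0.453]
force: [-1.0, 0.6, -1.2]
finger_gap: 0.085
```

```bash
python3 go.py 0.375 -0.3387 0.013 -9.3
```

```text
t 14.6 pos [ 0.3877 -0.3402  0.0753] down [-0.0049 -0.0202 -0.9998] jaw -9.01 gap 0.085 F [-1.   0.6 -1.2] q [-0.81 -0.03  2.08 -0.02  1.07 -0.65]
tool shift mm [ -0.7  62.3 -12.7] turn about tool y deg 0.29
after-turn shift mm [ -0.7  62.3 -12.7]
```

Request:
jog_arm(
  plan=[
    [[0, 0, -0.013], 0.3],
    [[0, 0, 0], 0],
  ],
)

```text
time: 14.77
eef_pos: [0.3771, -0.3365, 0.0761]
tool_rot: [0.464, -0.534, 0.542, -0.453]
force: [-0.5, 0.3, -0.2]
finger_gap: 0.0851
```

Request:
jog_arm(
  plan=[
    [[0, 0.03, -0.002], 0],
    [[0, 0.015, 0], 0],
    [[0, 0, 0], 0],
  ],
)

```text
time: 15.02
eef_pos: [0.3826, -0.3406, 0.0389]
tool_rot: [0.465, -0.528, 0.547, -0.455]
force: [-0.9, -0.3, 0.7]
finger_gap: 0.085
```

```bash
python3 go.py 0.375 -0.3387 0.013 -9.3
```

```text
t 15.02 pos [ 0.3826 -0.3406  0.0389] down [ 0.0071 -0.0299 -0.9995] jaw -8.89 gap 0.085 F [-0.9 -0.3  0.7] q [-0.82  0.01  2.12 -0.02  0.98 -0.66]
tool shift mm [-1.4 25.8 -8.1] turn about tool y deg 0.41
after-turn shift mm [-1.3 25.8 -8.1]
```

Request:
jog_arm(
  plan=[
    [[-0.001, 0.015, -0.007], 0.4],
    [[0, 0.013, -0.004], 0],
    [[0, 0, 0], 0],
  ],
)

```text
time: 15.27
eef_pos: [0.3785, -0.3419, 0.0177]
tool_rot: [0.463, -0.524, 0.552, -0.454]
force: [-0.5, 0.5, 0.1]
finger_gap: 0.0851
```

```bash
python3 go.py 0.375 -0.3387 0.013 -9.3
```

```text
t 15.27 pos [ 0.3785 -0.3419  0.0177] down [ 0.016  -0.0381 -0.9991] jaw -9.11 gap 0.0851 F [-0.5  0.5  0.1] q [-0.83  0.03  2.14 -0.02  0.93 -0.66]
tool shift mm [-2.7  4.6 -4.1] turn about tool y deg 0.19
after-turn shift mm [-2.7  4.6 -4.1]
```

Request:
jog_arm(
  plan=[
    [[-0.002, 0.006, -0.005], 0.2],
    [[0, 0, 0], 0],
  ],
)

```text
time: 15.43
eef_pos: [0.3768, -0.3409, 0.0153]
tool_rot: [0.462, -0.523, 0.555, -0.454]
force: [-0.1, 0.4, -0.7]
finger_gap: 0.0848
```

Request:
jog_arm(
  plan=[
    [[0, 0, 0], 0],
    [[0, 0, 0], 0],
    [[0, 0, 0], 0],
    [[0, 0, 0], 0],
    [[0, 0, 0], 0],
    [[0, 0, 0], 0],
    [[0, 0, 0], 0],
  ],
  grip=0.045,
)

```text
time: 16.02
eef_pos: [0.38, -0.3434, 0.021]
tool_rot: [0.462, -0.52, 0.557, -0.454]
force: [0.3, -0.5, -1.9]
finger_gap: 0.0551
```

```bash
python3 go.py 0.375 -0.3387 0.013 -9.3
```

```text
t 16.02 pos [ 0.38   -0.3434  0.021 ] down [ 0.026  -0.048  -0.9985] jaw -9.22 gap 0.0551 F [ 0.3 -0.5 -1.9] q [-0.83  0.03  2.14 -0.02  0.92 -0.66]
tool shift mm [-4.1  7.6 -6. ] turn about tool y deg 0.08
after-turn shift mm [-4.1  7.6 -6. ]
```

Request:
jog_arm(
  plan=[
    [[0, -0.02, 0], 0],
    [[0, -0.04, 0], 0],
    [[0, -0.04, 0], 0],
    [[0, 0, 0], 0],
  ],
)

```text
time: 16.35
eef_pos: [0.3745, -0.3355, 0.119]
tool_rot: [0.462, -0.524, 0.553, -0.454]
force: [2.8, -1.9, -0.2]
finger_gap: 0.055
```

```bash
python3 go.py 0.4648 -0.1386 0.10 3
```

```text
t 16.35 pos [ 0.3745 -0.3355  0.119 ] down [ 0.0175 -0.0384 -0.9991] jaw -9.27 gap 0.055 F [ 2.8 -1.9 -0.2] q [-0.83 -0.13  2.1  -0.01  1.13 -0.66]
tool shift mm [-209.4   13.    57. ] turn about tool y deg -12.27
after-turn shift mm [-192.5   13.   100.2]
```

Request:
jog_arm(
  plan=[
    [[0, -0.005, 0], -6.1],
    [[0, -0.005, 0], -6.1],
    [[-0.03, 0, 0.016], 0],
    [[-0.03, 0, 0.016], 0],
    [[-0.03, 0, 0.016], 0],
    [[0, 0, 0], 0],
  ],
)

```text
time: 16.85
eef_pos: [0.4181, -0.2421, 0.1279]
tool_rot: [0.519, -0.47, 0.502, -0.508]
force: [-0.8, 0.7, -1.8]
finger_gap: 0.0553
```

```bash
python3 go.py 0.4648 -0.1386 0.08 3
```

```text
t 16.85 pos [ 0.4181 -0.2421  0.1279] down [ 0.0217 -0.0429 -0.9988] jaw 3.19 gap 0.0553 F [-0.8  0.7 -1.8] q [-0.62 -0.19  2.14 -0.02  1.15 -0.67]
tool shift mm [-102.8   44.4   51.4] turn about tool y deg 0.19
after-turn shift mm [-102.9   44.4   51.1]
```

Request:
jog_arm(
  plan=[
    [[-0.034, 0, 0.017], 0.2],
    [[-0.034, 0, 0.017], 0],
    [[-0.034, 0, 0.016], 0],
    [[0, 0, 0], 0],
  ],
)

```text
time: 17.18
eef_pos: [0.4631, -0.135, 0.1221]
tool_rot: [0.518, -0.472, 0.504, -0.506]
force: [-1.2, -0.6, -2.0]
finger_gap: 0.0552
```

```bash
python3 go.py 0.4648 -0.1386 0.05 3
```

```text
t 17.18 pos [ 0.4631 -0.135   0.1221] down [ 0.0208 -0.0434 -0.9988] jaw 2.77 gap 0.0552 F [-1.2 -0.6 -2. ] q [-0.38 -0.18  2.14 -0.04  1.15 -0.41]
tool shift mm [ 0.5 72.2  0.2] turn about tool y deg -0.23
after-turn shift mm [ 0.5 72.2  0.2]
```

Request:
jog_arm(
  plan=[
    [[0, 0.035, -0.002], -0.2],
    [[0, 0.035, -0.004], 0],
    [[0, 0, 0], 0],
  ],
)

```text
time: 17.43
eef_pos: [0.4613, -0.1368, 0.0518]
tool_rot: [0.52, -0.467, 0.503, -0.509]
force: [-2.1, 0.4, -3.1]
finger_gap: 0.0553
```

```bash
python3 go.py 0.4648 -0.1386 0.025 3
```

```text
t 17.43 pos [ 0.4613 -0.1368  0.0518] down [ 0.0265 -0.046  -0.9986] jaw 3.4 gap 0.0553 F [-2.1  0.4 -3.1] q [-0.38 -0.09  2.19 -0.04  1.   -0.42]
tool shift mm [ 0.7 26.9  2.7] turn about tool y deg 0.4
after-turn shift mm [ 0.7 26.9  2.7]
```

Request:
jog_arm(
  plan=[
    [[0, 0.015, 0.002], 0.4],
    [[0, 0.009, 0], 0],
    [[0, 0.001, 0], 0],
  ],
)

```text
time: 17.68
eef_pos: [0.4633, -0.1387, 0.0261]
tool_rot: [0.518, -0.47, 0.504, -0.507]
force: [-0.2, -0.4, -1.5]
finger_gap: 0.0549
```

Request:
jog_arm(
  plan=[
    [[0, 0.003, 0], 0],
  ],
)

```text
time: 17.77
eef_pos: [0.4639, -0.1394, 0.0239]
tool_rot: [0.518, -0.47, 0.505, -0.507]
force: [-0.0, 0.3, -1.7]
finger_gap: 0.0547
```

```bash
python3 go.py 0.4648 -0.1386 0.022 3
```

```text
t 17.77 pos [ 0.4639 -0.1394  0.0239] down [ 0.0245 -0.0457 -0.9987] jaw 2.91 gap 0.0547 F [-0.   0.3 -1.7] q [-0.38 -0.03  2.19 -0.04  0.94 -0.41]
tool shift mm [-0.8  1.9  0.9] turn about tool y deg -0.09
after-turn shift mm [-0.8  1.9  0.9]
```

Request:
jog_arm(
  plan=[
    [[0, 0.003, 0.001], 0],
  ],
)

```text
time: 17.85
eef_pos: [0.4645, -0.1397, 0.0225]
tool_rot: [0.518, -0.471, 0.504, -0.506]
force: [-18.6, 6.2, 30.6]
finger_gap: 0.0549
```

Request:
jog_arm(
  plan=[
    [[0, 0, 0], 0],
    [[0, 0, 0], 0],
    [[0, 0, 0], 0],
  ],
  grip=0.074,
)

```text
time: 18.1
eef_pos: [0.4676, -0.1416, 0.0268]
tool_rot: [0.517, -0.469, 0.506, -0.506]
force: [-0.2, 0.5, -0.1]
finger_gap: 0.0736
```

Request:
jog_arm(
  plan=[
    [[0, -0.03, -0.001], 0],
    [[0, -0.04, 0], 0],
    [[0, -0.04, 0], 0],
    [[0, -0.04, 0], 0],
    [[0, 0, 0], 0],
  ],
)

```text
time: 18.52
eef_pos: [0.4618, -0.1344, 0.1833]
tool_rot: [0.517, -0.469, 0.506, -0.506]
force: [2.6, -0.6, 0.3]
finger_gap: 0.074
```

```bash
python3 go.py 0.6159 -0.3482 0.15 7
```

```text
t 18.52 pos [ 0.4618 -0.1344  0.1833] down [ 0.0271 -0.0474 -0.9985] jaw 2.82 gap 0.074 F [ 2.6 -0.6  0.3] q [-0.38 -0.25  2.09 -0.04  1.26 -0.41]
tool shift mm [219.   47.5 142.5] turn about tool y deg -4.18
after-turn shift mm [228.8  47.5 126.2]
```

Request:
jog_arm(
  plan=[
    [[0, 0, 0], -4.2],
    [[0.03, 0, 0.0165], 0],
    [[0.034, 0, 0.019], 0],
    [[0.034, 0, 0.019], 0],
    [[0.034, 0, 0.019], 0],
    [[0, 0, 0], 0],
  ],
  grip=0.085,
)

```text
time: 19.02
eef_pos: [0.5589, -0.2614, 0.2034]
tool_rot: [0.535, -0.44, 0.492, -0.527]
force: [-1.2, 0.5, 0.1]
finger_gap: 0.0851
```

```bash
python3 go.py 0.6159 -0.3482 0.15 7.2
python3 - <<'E'
from h import *
f=cams.grab_frame('top');cv2.imwrite('pics/t4.png',f[:,:,::-1])
crop('top',f,270,80,170,150,4,'pics/g4.png')
E
```

```text
t 19.02 pos [ 0.5589 -0.2614  0.2034] down [ 0.0485 -0.0566 -0.9972] jaw 7.52 gap 0.0851 F [-1.2  0.5  0.1] q [-0.51  0.03  1.8  -0.03  1.24 -0.64]
tool shift mm [89.9 60.9 43. ] turn about tool y deg 0.32
after-turn shift mm [89.7 60.9 43.5]
```

View pics/g4.png

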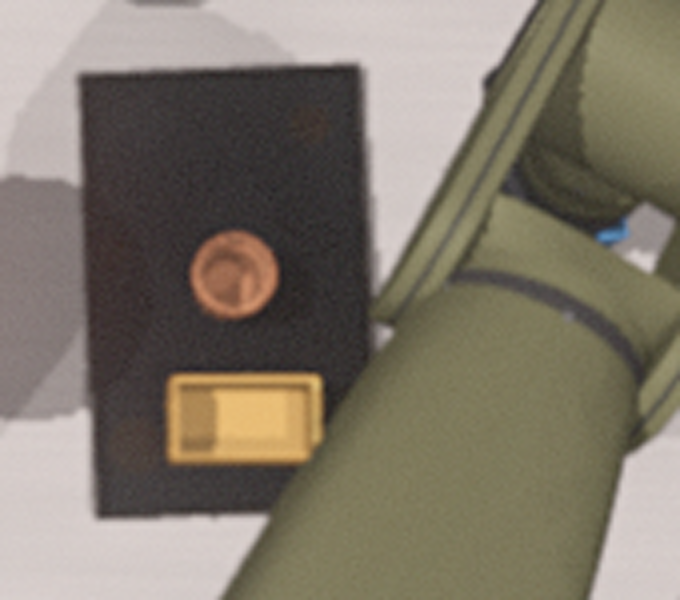

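Run:
```python
from h import *
def p(c): return np.array(c,float)/4-.375+[270,80]
w=ray('top',p([(167,375),(322,374),(322,465),(168,465)]),.048);e=np.diff(np.r_[w,w[:1]],axis=0)
print(w.round(4),w.mean(0),np.hypot(*e.T),np.degrees(np.arctan2(e[:,1],e[:,0])))
s=ray('top',p([(81,74),(360,66),(378,512),(98,517)]),.012);print(s,s.mean(0))
f=cv2.imread('pics/t4.png')[:,:,::-1].copy()
c=biggest(mask(f,(12,110,110),(28,255,255),(300,165,60,40)));q=cv2.minAreaRect(c);B=ray('top',cv2.boxPoints(q),.048);print(q,B.mean(0))
```

```text
[[ 0.491  -0.0829]
 [ 0.4938 -0.1889]
 [ 0.4312 -0.1892]
 [ 0.4291 -0.0844]] [ 0.46127848 -0.13637588] [0.10604667 0.0625986  0.10483615 0.06195554] [ -88.49494524 -179.69990966   91.16112015    1.40889336]
[[ 0.71493085 -0.02087775]
 [ 0.72444578 -0.22182111]
 [ 0.40246679 -0.23521085]
 [ 0.39490275 -0.03862586]] [ 0.55918654 -0.12913389]
((330.5, 184.0), (22.0, 39.0), 90.0) [ 0.46280577 -0.13550754]
```

Request:
jog_arm(
  plan=[
    [[0.03, 0.013, 0.0145], 0.3],
    [[0.03, 0.013, 0.0145], 0],
    [[0.03, 0.013, 0.0145], 0],
    [[0, 0, 0], 0],
  ],
)

```text
time: 19.4
eef_pos: [0.615, -0.3457, 0.1703]
tool_rot: [0.533, -0.442, 0.492, -0.527]
force: [-1.8, 1.4, 0.2]
finger_gap: 0.0849
```

```bash
python3 go.py 0.6159 -0.3482 0.08 7.2
```

```text
t 19.4 pos [ 0.615  -0.3457  0.1703] down [ 0.0483 -0.054  -0.9974] jaw 7.34 gap 0.0849 F [-1.8  1.4  0.2] q [-0.58  0.24  1.62 -0.02  1.21 -0.7 ]
tool shift mm [-2.8 90.2 -3.2] turn about tool y deg 0.14
after-turn shift mm [-2.8 90.2 -3.2]
```

Request:
jog_arm(
  plan=[
    [[-0.001, 0.035, -0.003], 0],
    [[-0.001, 0.035, -0.003], 0],
    [[0, 0.02, -0.002], 0],
    [[0, 0, 0], 0],
  ],
)

```text
time: 19.73
eef_pos: [0.6129, -0.3497, 0.0805]
tool_rot: [0.533, -0.44, 0.495, -0.528]
force: [-1.6, 0.3, -0.5]
finger_gap: 0.0849
```

```bash
python3 go.py 0.6159 -0.3482 0.013 7.2
```

```text
t 19.73 pos [ 0.6129 -0.3497  0.0805] down [ 0.0538 -0.0565 -0.997 ] jaw 7.34 gap 0.0849 F [-1.6  0.3 -0.5] q [-0.59  0.33  1.68 -0.02  1.06 -0.71]
tool shift mm [-5.4 67.4  0. ] turn about tool y deg 0.14
after-turn shift mm [-5.4 67.4 -0. ]
```

Request:
jog_arm(
  plan=[
    [[-0.003, 0.035, -0.001], 0],
    [[-0.002, 0.03, -0.002], 0],
    [[0, 0, 0], 0],
  ],
)

```text
time: 19.98
eef_pos: [0.6146, -0.3478, 0.0192]
tool_rot: [0.532, -0.437, 0.496, -0.529]
force: [-1.6, 0.3, -0.6]
finger_gap: 0.0849
```

```bash
python3 go.py 0.6159 -0.3482 0.013 7.2
```

```text
t 19.98 pos [ 0.6146 -0.3478  0.0192] down [ 0.0596 -0.0595 -0.9965] jaw 7.43 gap 0.0849 F [-1.6  0.3 -0.6] q [-0.58  0.4   1.71 -0.02  0.96 -0.7 ]
tool shift mm [0.1 6.3 0.9] turn about tool y deg 0.23
after-turn shift mm [0.1 6.3 0.9]
```

Request:
jog_arm(
  plan=[
    [[0, 0.006, 0], 0],
    [[0, 0.001, 0], 0],
    [[0, 0.001, 0], 0],
    [[0, 0.001, 0], 0],
    [[0, 0, 0], 0],
    [[0, 0, 0], 0],
  ],
  grip=0.045,
)

```text
time: 20.48
eef_pos: [0.6206, -0.3496, 0.0227]
tool_rot: [0.532, -0.431, 0.501, -0.53]
force: [-0.6, -0.9, -0.8]
finger_gap: 0.055
```

```bash
python3 go.py 0.6159 -0.3482 0.013 7.2
```

```text
t 20.48 pos [ 0.6206 -0.3496  0.0227] down [ 0.0717 -0.0667 -0.9952] jaw 7.56 gap 0.055 F [-0.6 -0.9 -0.8] q [-0.58  0.4   1.7  -0.02  0.95 -0.7 ]
tool shift mm [-2.7  9.2 -5. ] turn about tool y deg 0.36
after-turn shift mm [-2.6  9.2 -5.1]
```

Request:
jog_arm(
  plan=[
    [[0, -0.025, 0], 0],
    [[0, -0.04, 0], 0],
    [[0, -0.04, 0], 0],
    [[0, 0, 0], 2.2],
    [[0, 0, 0], 2.2],
  ],
)

```text
time: 20.9
eef_pos: [0.6116, -0.342, 0.1316]
tool_rot: [0.512, -0.453, 0.52, -0.512]
force: [0.4, 0.9, -2.9]
finger_gap: 0.0551
```

```bash
python3 go.py 0.6556 -0.127 0.12 3
```

```text
t 20.9 pos [ 0.6116 -0.342   0.1316] down [ 0.069  -0.0651 -0.9955] jaw 2.99 gap 0.0551 F [ 0.4  0.9 -2.9] q [-0.58  0.26  1.67 -0.02  1.12 -0.62]
tool shift mm [-212.9    0.6   54.3] turn about tool y deg -0.01
after-turn shift mm [-212.9    0.6   54.3]
```

Request:
jog_arm(
  plan=[
    [[-0.035, 0, 0.009], 0],
    [[-0.035, 0, 0.009], 0],
    [[-0.035, 0, 0.009], 0],
    [[0, 0, 0], 0],
  ],
)

```text
time: 21.23
eef_pos: [0.6363, -0.2372, 0.1334]
tool_rot: [0.508, -0.451, 0.527, -0.511]
force: [-0.9, 0.7, -0.8]
finger_gap: 0.0556
```

Request:
jog_arm(
  plan=[
    [[-0.035, 0, 0.009], 0],
    [[-0.035, 0, 0.009], 0],
    [[-0.035, 0, 0.009], 0],
    [[0, 0, 0], 0],
  ],
)

```text
time: 21.57
eef_pos: [0.6605, -0.1284, 0.1301]
tool_rot: [0.507, -0.45, 0.528, -0.511]
force: [0.6, -0.1, -2.0]
finger_gap: 0.0553
```

```bash
python3 go.py 0.6556 -0.127 0.06 3
```

```text
t 21.57 pos [ 0.6605 -0.1284  0.1301] down [ 0.0831 -0.0735 -0.9938] jaw 2.45 gap 0.0553 F [ 0.6 -0.1 -2. ] q [-0.25  0.2   1.75 -0.06  1.1  -0.27]
tool shift mm [ -7.   69.1 -10.4] turn about tool y deg -0.55
after-turn shift mm [ -7.1  69.1 -10.4]
```

Request:
jog_arm(
  plan=[
    [[-0.004, 0.033, -0.006], -0.5],
    [[-0.003, 0.033, -0.006], 0],
    [[0, 0, 0], 0],
  ],
)

```text
time: 21.82
eef_pos: [0.6575, -0.1254, 0.0667]
tool_rot: [0.509, -0.443, 0.528, -0.515]
force: [-2.1, 1.5, -3.1]
finger_gap: 0.0549
```

```bash
python3 go.py 0.6556 -0.127 0.026 3
```

```text
t 21.82 pos [ 0.6575 -0.1254  0.0667] down [ 0.0925 -0.076  -0.9928] jaw 3.32 gap 0.0549 F [-2.1  1.5 -3.1] q [-0.25  0.26  1.8  -0.06  0.98 -0.27]
tool shift mm [-1.8 40.4 -5.6] turn about tool y deg 0.32
after-turn shift mm [-1.8 40.4 -5.6]
```

Request:
jog_arm(
  plan=[
    [[-0.001, 0.02, -0.004], 0.3],
    [[-0.001, 0.014, -0.003], 0],
    [[0, 0.002, 0], 0],
  ],
)

```text
time: 22.07
eef_pos: [0.6551, -0.1283, 0.0322]
tool_rot: [0.508, -0.444, 0.53, -0.514]
force: [0.3, -0.0, -1.6]
finger_gap: 0.0554
```

```bash
python3 go.py 0.6556 -0.127 0.026 3
```

```text
t 22.07 pos [ 0.6551 -0.1283  0.0322] down [ 0.095  -0.0772 -0.9925] jaw 2.99 gap 0.0554 F [ 0.3 -0.  -1.6] q [-0.25  0.29  1.82 -0.06  0.92 -0.27]
tool shift mm [-1.8  6.1  0. ] turn about tool y deg -0.01
after-turn shift mm [-1.8  6.1  0. ]
```

Request:
jog_arm(
  plan=[
    [[-0.001, 0.005, 0], 0],
  ],
)

```text
time: 22.15
eef_pos: [0.6564, -0.1286, 0.0284]
tool_rot: [0.507, -0.443, 0.531, -0.514]
force: [0.2, -0.4, -1.2]
finger_gap: 0.055
```

Request:
jog_arm(
  plan=[
    [[0, 0.003, 0], 0],
  ],
)

```text
time: 22.23
eef_pos: [0.6569, -0.1293, 0.0258]
tool_rot: [0.507, -0.443, 0.531, -0.514]
force: [0.0, 1.2, -1.8]
finger_gap: 0.0551
```

Request:
jog_arm(
  plan=[
    [[0, 0, 0], 0],
  ],
)

```text
time: 22.32
eef_pos: [0.6574, -0.1297, 0.0263]
tool_rot: [0.507, -0.443, 0.531, -0.514]
force: [-0.9, -0.2, -1.0]
finger_gap: 0.0554
```

```bash
python3 go.py 0.6556 -0.127 0.026 3
```

```text
t 22.32 pos [ 0.6574 -0.1297  0.0263] down [ 0.0977 -0.0783 -0.9921] jaw 2.93 gap 0.0554 F [-0.9 -0.2 -1. ] q [-0.25  0.3   1.81 -0.06  0.91 -0.26]
tool shift mm [-2.8 -0.1 -1.7] turn about tool y deg -0.07
after-turn shift mm [-2.8 -0.1 -1.7]
```

Not touching yet; correct laterally and go slightly further.

Request:
jog_arm(
  plan=[
    [[-0.002, 0.003, -0.002], 0],
  ],
)

```text
time: 22.4
eef_pos: [0.6573, -0.1288, 0.025]
tool_rot: [0.506, -0.442, 0.533, -0.515]
force: [0.1, -0.4, -0.9]
finger_gap: 0.0554
```

Request:
jog_arm(
  plan=[
    [[0, 0.002, 0], 0],
  ],
)

```text
time: 22.48
eef_pos: [0.6577, -0.1289, 0.0235]
tool_rot: [0.506, -0.442, 0.533, -0.515]
force: [-0.0, 0.1, -1.5]
finger_gap: 0.0553
```

Request:
jog_arm(
  plan=[
    [[0, 0.002, 0], 0],
  ],
)

```text
time: 22.57
eef_pos: [0.6586, -0.1292, 0.0224]
tool_rot: [0.506, -0.441, 0.533, -0.515]
force: [0.5, 0.3, -1.7]
finger_gap: 0.0554
```

```bash
python3 go.py 0.6556 -0.127 0.026 3
```

```text
t 22.57 pos [ 0.6586 -0.1292  0.0224] down [ 0.1036 -0.0798 -0.9914] jaw 2.92 gap 0.0554 F [ 0.5  0.3 -1.7] q [-0.25  0.31  1.82 -0.07  0.9  -0.26]
tool shift mm [-2.  -4.1 -2.5] turn about tool y deg -0.08
after-turn shift mm [-2.  -4.1 -2.5]
```

Request:
jog_arm(
  plan=[
    [[-0.002, 0.003, -0.004], 0],
  ],
)

```text
time: 22.65
eef_pos: [0.6583, -0.1291, 0.0218]
tool_rot: [0.504, -0.438, 0.536, -0.516]
force: [5.2, -6.1, 12.2]
finger_gap: 0.0553
```

Request:
jog_arm(
  plan=[
    [[0, 0.002, -0.001], 0],
  ],
)

```text
time: 22.73
eef_pos: [0.6586, -0.1295, 0.0218]
tool_rot: [0.504, -0.437, 0.537, -0.517]
force: [-5.1, 4.1, 6.8]
finger_gap: 0.0554
```

```bash
python3 go.py 0.6556 -0.127 0.026 3
```

```text
t 22.73 pos [ 0.6586 -0.1295  0.0218] down [ 0.114  -0.0833 -0.99  ] jaw 2.95 gap 0.0554 F [-5.1  4.1  6.8] q [-0.25  0.31  1.82 -0.07  0.88 -0.26]
tool shift mm [-2.2 -4.7 -2.4] turn about tool y deg -0.05
after-turn shift mm [-2.2 -4.7 -2.4]
```

Request:
jog_arm(
  plan=[
    [[0, 0, 0], 0],
    [[0, 0, 0], 0],
    [[0, 0, 0], 0],
  ],
  grip=0.074,
)

```text
time: 22.98
eef_pos: [0.6598, -0.1296, 0.0238]
tool_rot: [0.503, -0.436, 0.538, -0.517]
force: [0.8, 0.4, -0.1]
finger_gap: 0.0741
```

Request:
jog_arm(
  plan=[
    [[0, -0.03, 0], 0],
    [[0, -0.04, 0], 0],
    [[0, -0.04, 0], 0],
    [[0, -0.04, 0], 0],
    [[0, -0.04, 0], 0],
    [[0, -0.02, 0], 0],
  ],
)

```text
time: 23.48
eef_pos: [0.6293, -0.1101, 0.2285]
tool_rot: [0.507, -0.443, 0.531, -0.514]
force: [1.4, -1.0, 0.9]
finger_gap: 0.0741
```

```bash
python3 go.py 0.38 0.338 0.26 54;  python3 - <<'E'
from h import *
f=cams.grab_frame('top');cv2.imwrite('pics/t5.png',f[:,:,::-1])
s=cams.grab_frame('scene');cv2.imwrite('pics/s5.png',s[:,:,::-1])
a=cv2.resize(f[80:230,280:380],(400,600));b=cv2.resize(s[200:380,220:340],(400,600))
cv2.imwrite('pics/g5.png',np.hstack([a,b])[:,:,::-1])
E
```

```text
t 23.48 pos [ 0.6293 -0.1101  0.2285] down [ 0.0974 -0.0792 -0.9921] jaw 2.93 gap 0.0741 F [ 1.4 -1.   0.9] q [-0.23  0.04  1.75 -0.06  1.24 -0.27]
tool shift mm [-454.2  -91.1 -222.1] turn about tool y deg -51.07
after-turn shift mm [-458.2  -91.1  213.8]
```

View pics/g5.png

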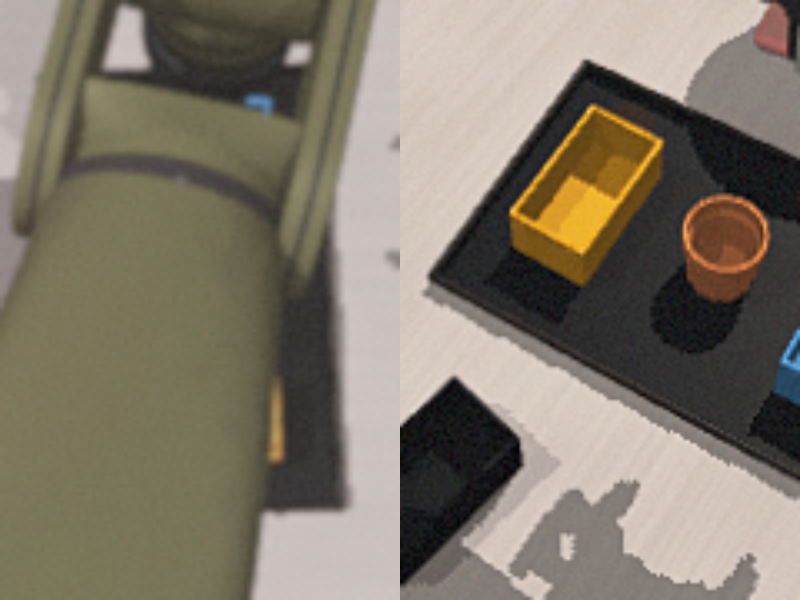

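Gold tin and copper mould stand upright with a gap; the blue tin is hidden by the arm for now. On to the cup.

Request:
jog_arm(
  plan=[
    [[-0.0318, -0.005, -0.0144], -6.9],
    [[-0.0333, -0.005, -0.0104], -6.9],
    [[-0.0343, -0.005, -0.0062], -6.9],
    [[-0.0348, -0.005, -0.002], -6.9],
    [[-0.0348, -0.005, 0.0023], -6.9],
    [[-0.0343, -0.005, 0.0065], -6.9],
    [[-0.0332, -0.005, 0.0106], -6.9],
    [[-0.0317, -0.005, 0.0146], 0],
    [[0, 0, 0], 0],
  ],
  grip=0.085,
)

```text
time: 24.33
eef_pos: [0.4897, 0.146, 0.2239]
tool_rot: [0.687, -0.186, 0.263, -0.652]
force: [0.2, 0.0, -0.9]
finger_gap: 0.0851
```

```bash
python3 go.py 0.38 0.338 0.24 52
```

```text
t 24.33 pos [0.4897 0.146  0.2239] down [ 0.0867 -0.0819 -0.9929] jaw 52.92 gap 0.0851 F [ 0.2  0.  -0.9] q [ 0.24 -0.22  2.   -0.1   1.3  -0.66]
tool shift mm [-199.8  -41.2   86.9] turn about tool y deg 0.92
after-turn shift mm [-201.2  -41.2   83.6]
```

Request:
jog_arm(
  plan=[
    [[-0.033, -0.005, 0.014], 0.9],
    [[-0.033, -0.005, 0.014], 0],
    [[-0.033, -0.005, 0.014], 0],
    [[-0.033, -0.005, 0.014], 0],
    [[-0.033, -0.005, 0.014], 0],
    [[-0.033, 0, 0.014], 0],
    [[0, 0, 0], 0],
  ],
)

```text
time: 24.92
eef_pos: [0.3758, 0.3395, 0.2129]
tool_rot: [0.688, -0.195, 0.266, -0.646]
force: [-0.1, 0.1, -1.0]
finger_gap: 0.0851
```

```bash
python3 go.py 0.38 0.338 0.12 52
python3 - <<'E'
from h import *
f=cams.grab_frame('top');cv2.imwrite('pics/t6.png',f[:,:,::-1])
s=cams.grab_frame('scene');cv2.imwrite('pics/s6.png',s[:,:,::-1])
a=cv2.resize(f[80:230,280:380],(400,600));b=cv2.resize(s[60:260,260:393],(400,600))
cv2.imwrite('pics/g6.png',np.hstack([a,b])[:,:,::-1])
E
```

```text
t 24.92 pos [0.3758 0.3395 0.2129] down [ 0.0757 -0.0899 -0.9931] jaw 51.79 gap 0.0851 F [-0.1  0.1 -1. ] q [ 0.69 -0.18  1.98 -0.12  1.34 -0.18]
tool shift mm [-6.5 92.7  3.6] turn about tool y deg -0.21
after-turn shift mm [-6.5 92.7  3.6]
```

View pics/g6.png

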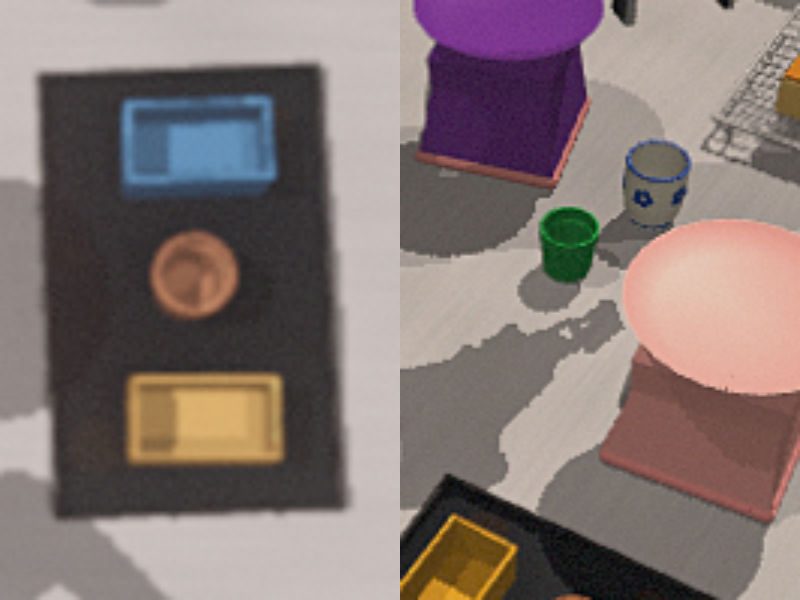

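Run:
```python
from h import *
f=cv2.imread('pics/t6.png')[:,:,::-1].copy()
p=lambda c,k=4,o=(280,80): np.array(c,float)/k-.375+o
def rep(nm,c,z):
    w=ray('top',p(c),z);e=np.diff(np.r_[w,w[:1]],axis=0);print(nm,w.mean(0).round(4),np.hypot(*e.T).round(3),np.degrees(np.arctan2(e[:,1],e[:,0])).round(1))
rep('blue',[(121,100),(272,95),(276,180),(124,187)],.048)
rep('gold',[(129,374),(283,374),(283,464),(127,464)],.048)
rep('sheet',[(39,73),(322,66),(346,510),(56,518)],.012)
for n,lo,hi,roi in[('copper',(3,90,50),(15,255,255),(310,130,40,40))]:
    c=biggest(mask(f,lo,hi,roi));print(n,ray('top',[cv2.minEnclosingCircle(c)[0],cv2.fitEllipse(c)[0]],.055))
print('purple pan',ray('top',[(128,285)],.158))
# scene view: cup rim and pink pan centres
s=cv2.imread('pics/s6.png')[:,:,::-1].copy()
c=biggest(mask(s,(0,40,120),(12,140,255),(330,125,90,68)));
q=lambda c: np.array(c,float)/3.0075-.33+[260,60]
print('cup',ray('scene',q([(657.5-400,162)]),.07))
print('pan x/y ext',c[:,0].min(0),c[:,0].max(0))
t0=cv2.imread('pics/scene0.png')[:,:,::-1].copy();c=biggest(mask(t0,(0,40,150),(12,140,255),(325,125,95,68)))
e=cv2.fitEllipse(c);print('pan scene',e,ray('scene',[e[0]],.158))
```

```text
blue [ 0.6565 -0.1302] [0.105 0.06  0.105 0.062] [ -87.  -177.1   93.8    2.7]
gold [ 0.4618 -0.1369] [0.105 0.062 0.106 0.062] [ -88.9 -179.7   91.2   -0.5]
sheet [ 0.5596 -0.1302] [0.204 0.321 0.204 0.322] [ -87.5 -176.9   92.8    3.2]
copper [[ 0.55954905 -0.12723211]
 [ 0.55983481 -0.12685102]]
purple pan [[0.19228751 0.36536969]]
cup [[0.38113157 0.33640651]]
pan x/y ext [333 133] [415 192]
pan scene ((373.8040771484375, 162.20896911621094), (57.52812194824219, 82.95711517333984), 100.7071533203125) [[0.55464343 0.12133221]]
```

Request:
jog_arm(
  plan=[
    [[-0.003, 0.035, 0.001], 0],
    [[-0.003, 0.035, 0.001], 0],
    [[-0.001, 0.025, 0], 0],
    [[0, 0, 0], 0],
  ],
)

```text
time: 25.35
eef_pos: [0.3854, 0.331, 0.1166]
tool_rot: [0.687, -0.195, 0.271, -0.645]
force: [-0.7, 0.1, -0.4]
finger_gap: 0.0849
```

```bash
python3 go.py 0.382 0.3355 0.036 52
```

```text
t 25.35 pos [0.3854 0.331  0.1166] down [ 0.0821 -0.0909 -0.9925] jaw 51.41 gap 0.0849 F [-0.7  0.1 -0.4] q [ 0.67 -0.09  2.07 -0.13  1.16 -0.17]
tool shift mm [-15.2  79.3   3. ] turn about tool y deg -0.59
after-turn shift mm [-15.1  79.3   3.1]
```

Request:
jog_arm(
  plan=[
    [[-0.0055, 0, 0.0014], -0.6],
    [[-0.004, 0.032, 0], 0],
    [[-0.003, 0.025, 0], 0],
    [[0, 0, 0], 0],
  ],
)

```text
time: 25.68
eef_pos: [0.3858, 0.3337, 0.0616]
tool_rot: [0.686, -0.192, 0.27, -0.647]
force: [-0.6, -0.5, -0.2]
finger_gap: 0.0847
```

```bash
python3 go.py 0.382 0.3355 0.036 52
```

```text
t 25.68 pos [0.3858 0.3337 0.0616] down [ 0.0869 -0.0882 -0.9923] jaw 51.71 gap 0.0847 F [-0.6 -0.5 -0.2] q [ 0.67 -0.01  2.1  -0.14  1.04 -0.16]
tool shift mm [-7.2 24.9 -0.6] turn about tool y deg -0.29
after-turn shift mm [-7.2 24.9 -0.5]
```

Request:
jog_arm(
  plan=[
    [[-0.004, 0.018, -0.001], 0],
    [[-0.004, 0.008, -0.001], 0],
    [[0, 0, 0], 0],
  ],
)

```text
time: 25.93
eef_pos: [0.3844, 0.3365, 0.0401]
tool_rot: [0.684, -0.191, 0.273, -0.649]
force: [0.3, 0.1, 0.1]
finger_gap: 0.085
```

```bash
python3 go.py 0.382 0.3355 0.036 52
```

```text
t 25.93 pos [0.3844 0.3365 0.0401] down [ 0.0926 -0.0843 -0.9921] jaw 51.61 gap 0.085 F [0.3 0.1 0.1] q [ 0.68  0.02  2.11 -0.15  1.   -0.14]
tool shift mm [-1.8  3.9 -2.2] turn about tool y deg -0.39
after-turn shift mm [-1.8  3.9 -2.2]
```

Request:
jog_arm(
  plan=[
    [[-0.001, 0.006, -0.003], 0],
    [[0, 0.001, 0], 0],
    [[0, 0.001, 0], 0],
    [[0, 0, 0], 0],
    [[0, 0, 0], 0],
  ],
  grip=0.05,
)

```text
time: 26.35
eef_pos: [0.386, 0.3368, 0.0387]
tool_rot: [0.681, -0.189, 0.275, -0.652]
force: [-0.2, -0.0, -1.8]
finger_gap: 0.0581
```

```bash
python3 go.py 0.382 0.3355 0.036 52
```

```text
t 26.35 pos [0.386  0.3368 0.0387] down [ 0.1005 -0.0782 -0.9919] jaw 51.63 gap 0.0581 F [-0.2 -0.  -1.8] q [ 0.68  0.02  2.12 -0.15  0.98 -0.14]
tool shift mm [-2.7  2.4 -3.5] turn about tool y deg -0.37
after-turn shift mm [-2.7  2.4 -3.5]
```

Request:
jog_arm(
  plan=[
    [[0, -0.025, 0], 0],
    [[0, -0.04, 0], 0],
    [[0, -0.04, 0], 0],
    [[0, -0.04, 0], 0],
    [[0, -0.04, 0], 0],
    [[0, -0.03, 0], 0],
    [[0, 0, 0], 0],
  ],
)

```text
time: 26.93
eef_pos: [0.3601, 0.3512, 0.2558]
tool_rot: [0.685, -0.192, 0.272, -0.648]
force: [1.3, 0.1, -1.2]
finger_gap: 0.0581
```

```bash
python3 go.py 0.5535 0.1233 0.245 51.6
```

```text
t 26.93 pos [0.3601 0.3512 0.2558] down [ 0.089  -0.0861 -0.9923] jaw 51.57 gap 0.0581 F [ 1.3  0.1 -1.2] q [ 0.73 -0.22  1.94 -0.13  1.41 -0.15]
tool shift mm [289.5  47.6 -58.2] turn about tool y deg -0.03
after-turn shift mm [289.4  47.6 -58.3]
```

Request:
jog_arm(
  plan=[
    [[0.036, 0.0045, -0.0073], 0],
    [[0.036, 0.0045, -0.0073], 0],
    [[0.036, 0.0045, -0.0073], 0],
    [[0.036, 0.0045, -0.0073], 0],
    [[0, 0, 0], 0],
  ],
)

```text
time: 27.35
eef_pos: [0.4576, 0.2366, 0.2552]
tool_rot: [0.685, -0.188, 0.269, -0.651]
force: [-0.2, 0.6, -2.4]
finger_gap: 0.0579
```

```bash
python3 go.py 0.5535 0.1233 0.235 51.6
```

```text
t 27.35 pos [0.4576 0.2366 0.2552] down [ 0.0925 -0.0824 -0.9923] jaw 52.14 gap 0.0579 F [-0.2  0.6 -2.4] q [ 0.43 -0.22  1.94 -0.12  1.37 -0.46]
tool shift mm [141.6  38.3 -30.4] turn about tool y deg 0.54
after-turn shift mm [141.9  38.3 -29.1]
```

Request:
jog_arm(
  plan=[
    [[0.035, 0.006, -0.0075], 0.5],
    [[0.035, 0.006, -0.0075], 0],
    [[0.035, 0.006, -0.0075], 0],
    [[0.035, 0.006, -0.0075], 0],
    [[0, 0, 0], 0],
  ],
)

```text
time: 27.77
eef_pos: [0.5507, 0.1195, 0.2397]
tool_rot: [0.685, -0.194, 0.269, -0.649]
force: [-1.3, 0.0, -2.4]
finger_gap: 0.058
```

```bash
python3 go.py 0.5535 0.1233 0.195 51.6
```

```text
t 27.77 pos [0.5507 0.1195 0.2397] down [ 0.0825 -0.0832 -0.9931] jaw 51.65 gap 0.058 F [-1.3  0.  -2.4] q [ 0.17 -0.11  1.87 -0.1   1.31 -0.71]
tool shift mm [-5.3 44.3  5.4] turn about tool y deg 0.05
after-turn shift mm [-5.3 44.3  5.4]
```

Request:
jog_arm(
  plan=[
    [[-0.003, 0.025, 0.003], 0],
    [[-0.002, 0.018, 0.002], 0],
    [[0, 0, 0], 0],
  ],
)

```text
time: 28.02
eef_pos: [0.5534, 0.1204, 0.1916]
tool_rot: [0.685, -0.198, 0.27, -0.647]
force: [-0.3, -0.6, -3.3]
finger_gap: 0.0581
```

```bash
python3 go.py 0.554 0.1233 0.185 51.6
```

```text
t 28.02 pos [0.5534 0.1204 0.1916] down [ 0.078  -0.0837 -0.9934] jaw 51.28 gap 0.0581 F [-0.3 -0.6 -3.3] q [ 0.17 -0.07  1.91 -0.1   1.23 -0.7 ]
tool shift mm [-2.1  6.4  2.8] turn about tool y deg -0.32
after-turn shift mm [-2.1  6.4  2.8]
```

Request:
jog_arm(
  plan=[
    [[-0.002, 0.004, 0.002], -0.3],
  ],
)

```text
time: 28.1
eef_pos: [0.553, 0.1227, 0.1865]
tool_rot: [0.686, -0.197, 0.267, -0.648]
force: [-0.3, -0.2, -1.5]
finger_gap: 0.0584
```

Request:
jog_arm(
  plan=[
    [[0, 0.003, 0], 0],
  ],
)

```text
time: 28.18
eef_pos: [0.5524, 0.123, 0.1835]
tool_rot: [0.686, -0.197, 0.266, -0.647]
force: [-7.0, -0.2, 11.7]
finger_gap: 0.0581
```

Request:
jog_arm(
  plan=[
    [[0, 0.002, 0], 0],
  ],
)

```text
time: 28.27
eef_pos: [0.5523, 0.1232, 0.1835]
tool_rot: [0.687, -0.197, 0.266, -0.647]
force: [-6.4, -2.3, 10.8]
finger_gap: 0.0581
```

```bash
python3 go.py 0.554 0.1233 0.185 51.6
```

```text
t 28.27 pos [0.5523 0.1232 0.1835] down [ 0.0742 -0.085  -0.9936] jaw 51.66 gap 0.0581 F [-6.4 -2.3 10.8] q [ 0.17 -0.06  1.92 -0.1   1.22 -0.7 ]
tool shift mm [ 1.4 -1.4  1.1] turn about tool y deg 0.06
after-turn shift mm [ 1.4 -1.4  1.1]
```

Request:
jog_arm(
  plan=[
    [[0, -0.001, 0], 0],
    [[0, 0, 0], 0],
    [[0, 0, 0], 0],
  ],
  grip=0.08,
)

```text
time: 28.52
eef_pos: [0.5535, 0.125, 0.1884]
tool_rot: [0.686, -0.194, 0.267, -0.648]
force: [-0.7, -0.8, -0.4]
finger_gap: 0.0801
```

Request:
jog_arm(
  plan=[
    [[0, -0.03, 0], 0],
    [[0, -0.04, 0], 0],
    [[0, -0.04, 0], 0],
    [[0, -0.02, 0], 0],
    [[0, 0, 0], 0],
  ],
)

```text
time: 28.93
eef_pos: [0.5416, 0.1372, 0.3226]
tool_rot: [0.686, -0.194, 0.266, -0.649]
force: [0.6, 0.6, 0.5]
finger_gap: 0.0799
```

Request:
jog_arm(
  plan=[
    [[-0.036, -0.004, 0.007], 0],
    [[-0.036, -0.004, 0.007], 0],
    [[-0.036, -0.004, 0.007], 0],
    [[-0.036, -0.004, 0.007], 0],
    [[-0.036, -0.004, 0.007], 0],
    [[-0.036, -0.004, 0.007], 0],
    [[-0.036, -0.004, 0.007], 0],
    [[0, 0, 0], 0],
  ],
)

```text
time: 29.6
eef_pos: [0.3672, 0.3386, 0.3168]
tool_rot: [0.684, -0.195, 0.27, -0.649]
force: [-0.6, 0.6, 0.2]
finger_gap: 0.0799
```

```bash
python3 go.py 0.38 0.338 0.3 52
python3 - <<'E'
from h import *
f=cams.grab_frame('top');cv2.imwrite('pics/t7.png',f[:,:,::-1])
s=cams.grab_frame('scene');cv2.imwrite('pics/s7.png',s[:,:,::-1])
a=cv2.resize(f[80:230,180:380],(480,360));b=cv2.resize(s[100:400,230:450],(320,436))
cv2.imwrite('pics/g7.png',np.hstack([a,b[:360]])[:,:,::-1])
E
```

```text
t 29.6 pos [0.3672 0.3386 0.3168] down [ 0.0842 -0.0826 -0.993 ] jaw 51.52 gap 0.0799 F [-0.6  0.6  0.2] q [ 0.7  -0.26  1.87 -0.12  1.51 -0.19]
tool shift mm [ 8.4 17.8  7.7] turn about tool y deg -0.48
after-turn shift mm [ 8.4 17.8  7.6]
```

View pics/g7.png

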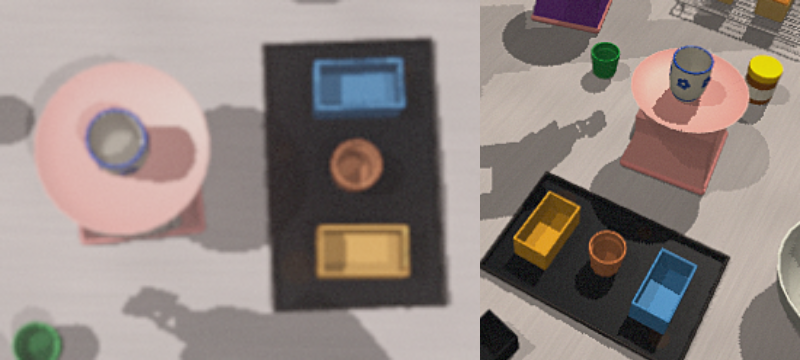

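Run:
```python
from h import *
f=cv2.imread('pics/t7.png')[:,:,::-1].copy()
c=biggest(mask(f,(108,70,60),(125,255,255),(205,115,50,45)));print('cup',cv2.minEnclosingCircle(c),ray('top',[cv2.minEnclosingCircle(c)[0],(228.4,137.9)],.216))
e=ray('top',[(195,141),(267,141),(231,106),(231,178)],.158)
m=mask(f,(0,35,120),(12,140,255),(190,100,80,78));x,y=np.where(m.any(0))[0],np.where(m.any(1))[0];print('pan px',x.min(),x.max(),y.min(),y.max())
print('pan',ray('top',[((x.min()+x.max())/2,y.min()+(x.max()-x.min())/2)],.158))
for n,lo,hi,roi,z in[('blue',(95,90,60),(115,255,255),(300,95,55,45),.048),('gold',(14,100,90),(28,255,255),(300,165,60,40),.048)]:
    c=biggest(mask(f,lo,hi,roi));q=cv2.minAreaRect(c);B=ray('top',cv2.boxPoints(q),z);d=np.diff(B,axis=0);print(n,q,B.mean(0).round(4),np.hypot(*d.T).round(3),np.degrees(np.arctan2(d[:,1],d[:,0])).round(1))
# scene-view long edges of tins (rim z .048): gold & blue, picked later
crop('scene',cv2.imread('pics/s7.png')[:,:,::-1],225,210,185,145,4,'pics/g8.png')
```

```text
cup ((236.5, 144.0), 3.9052248001098633) [[0.53006598 0.10503451]
 [0.54418138 0.12437638]]
pan px 194 267 106 177
pan [[0.54707057 0.12697227]]
blue ((329.0, 116.0), (24.0, 38.0), 90.0) [ 0.653  -0.1297] [0.106 0.068 0.105] [ -89.  -179.8   91.1]
gold ((330.5, 184.0), (22.0, 39.0), 90.0) [ 0.4628 -0.1355] [0.107 0.061 0.106] [ -88.9 -179.7   91.2]
```

View pics/g8.png

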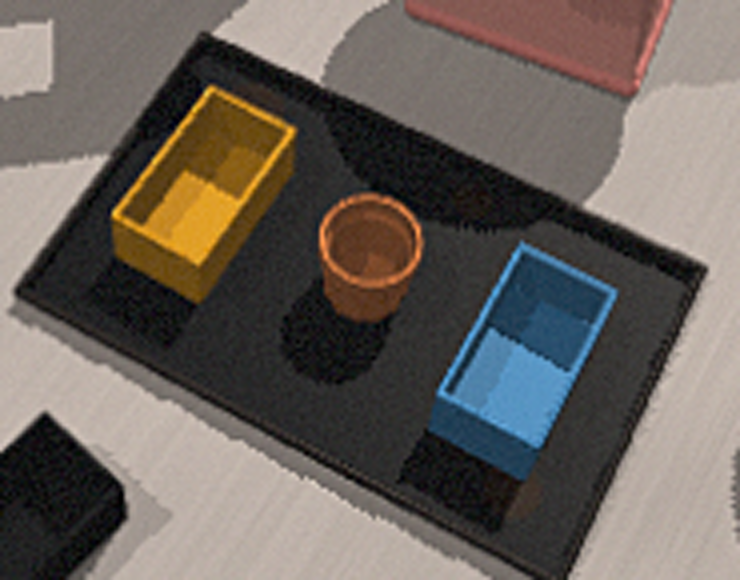

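Run:
```python
from h import *
p=lambda c: np.array(c,float)/4-.375+[225,210]
def rep(nm,c,z):
    w=ray('scene',p(c),z);e=np.diff(np.r_[w,w[:1]],axis=0);print(nm,w.mean(0).round(4),np.hypot(*e.T).round(3),np.degrees(np.arctan2(e[:,1],e[:,0])).round(1));return w.mean(0)
g=rep('gold',[(213,88),(296,130),(205,262),(115,213)],.048)
b=rep('blue',[(522,243),(616,292),(543,447),(440,394)],.048)
s=rep('sheet',[(203,34),(706,268),(565,578),(17,292)],.012)
c=ray('scene',p([(371,243)]),.055)[0];t=np.radians(3.1);R=np.array([[np.cos(t),np.sin(t)],[-np.sin(t),np.cos(t)]])
for n,v in(('g',g),('b',b),('c',c)): print(n,(R@(v-s)*1000).round(1))
```

```text
gold [ 0.4659 -0.1371] [0.054 0.097 0.057 0.097] [   2.   -87.7 -177.9   90.7]
blue [ 0.6602 -0.1308] [0.055 0.097 0.056 0.099] [   1.1  -86.1 -176.6   93. ]
sheet [ 0.5632 -0.1291] [0.322 0.197 0.321 0.201] [   3.5  -86.7 -175.7   93.7]
g [-97.5  -2.8]
b [96.8 -7. ]
c [ 1.2 -1. ]
```

Cup is upright near the pan centre (~4 mm). Both views put the blue tin ~6 mm off the sheet's centre line towards −y; I'll nudge it with closed fingers.

Request:
jog_arm(
  plan=[
    [[0.035, 0.004, -0.015], 6.9],
    [[0.037, 0.004, -0.0106], 6.9],
    [[0.038, 0.004, -0.006], 6.9],
    [[0.0385, 0.004, -0.0015], 6.9],
    [[0.038, 0.004, 0.003], 6.9],
    [[0.0375, 0.004, 0.0077], 6.9],
    [[0.0365, 0.004, 0.012], 6.9],
    [[0.035, 0.004, 0.0165], 0],
    [[0, 0, 0], 0],
  ],
  grip=0.0,
)

```text
time: 30.45
eef_pos: [0.5205, 0.0408, 0.3153]
tool_rot: [0.505, -0.451, 0.54, -0.5]
force: [-0.5, 0.2, -0.5]
finger_gap: -0.0001
```

```bash
python3 go.py 0.661 -0.2015 0.20 3
```

```text
t 30.45 pos [0.5205 0.0408 0.3153] down [ 0.0845 -0.092  -0.9922] jaw 1.01 gap -0.0001 F [-0.5  0.2 -0.5] q [ 0.03 -0.25  1.87 -0.1   1.44  0.02]
tool shift mm [231.9 148.5 126.1] turn about tool y deg -1.99
after-turn shift mm [236.1 148.5 118. ]
```

Request:
jog_arm(
  plan=[
    [[0.029, 0.01, 0.0155], -2],
    [[0.0295, 0.014, 0.0148], 0],
    [[0.0295, 0.014, 0.0148], 0],
    [[0.0295, 0.014, 0.0148], 0],
    [[0.0295, 0.014, 0.0148], 0],
    [[0.0295, 0.014, 0.0148], 0],
    [[0.0295, 0.014, 0.0148], 0],
    [[0.027, 0.013, 0.0135], 0],
    [[0, 0, 0], 0],
  ],
)

```text
time: 31.2
eef_pos: [0.6569, -0.2253, 0.2336]
tool_rot: [0.51, -0.447, 0.536, -0.503]
force: [-1.0, -0.4, -1.0]
finger_gap: 0.0001
```

```bash
python3 go.py 0.661 -0.2015 0.07 3
```

```text
t 31.2 pos [ 0.6569 -0.2253  0.2336] down [ 0.0826 -0.0944 -0.9921] jaw 1.93 gap 0.0001 F [-1.  -0.4 -1. ] q [-0.39  0.16  1.62 -0.06  1.26 -0.4 ]
tool shift mm [-39.4 160.4  -8.1] turn about tool y deg -1.07
after-turn shift mm [-39.6 160.4  -7.4]
```

Request:
jog_arm(
  plan=[
    [[-0.008, 0.03, -0.001], -1],
    [[-0.008, 0.032, -0.002], 0],
    [[-0.008, 0.032, -0.002], 0],
    [[-0.007, 0.032, -0.002], 0],
    [[-0.006, 0.026, -0.002], 0],
    [[0, 0, 0], 0],
  ],
)

```text
time: 31.7
eef_pos: [0.657, -0.2144, 0.0727]
tool_rot: [0.512, -0.445, 0.536, -0.503]
force: [-1.6, -0.1, -1.7]
finger_gap: -0.0003
```

```bash
python3 go.py 0.661 -0.2015 0.032 3
```

```text
t 31.7 pos [ 0.657  -0.2144  0.0727] down [ 0.083  -0.0981 -0.9917] jaw 2.15 gap -0.0003 F [-1.6 -0.1 -1.7] q [-0.37  0.29  1.74 -0.07  1.   -0.37]
tool shift mm [-16.8  39.4   1.2] turn about tool y deg -0.85
after-turn shift mm [-16.8  39.4   1.5]
```

Request:
jog_arm(
  plan=[
    [[-0.012, 0, 0.003], -0.8],
    [[-0.003, 0.023, -0.001], 0],
    [[-0.002, 0.017, -0.001], 0],
    [[0, 0, 0], 0],
  ],
)

```text
time: 32.03
eef_pos: [0.6626, -0.2022, 0.0355]
tool_rot: [0.515, -0.44, 0.534, -0.506]
force: [0.0, -0.3, -1.4]
finger_gap: 0.0002
```

```bash
python3 go.py 0.661 -0.1915 0.032 3
python3 - <<'E'
from h import *
s=cams.grab_frame('scene');crop('scene',s,300,200,110,150,4,'pics/g9.png')
E
```

```text
t 32.03 pos [ 0.6626 -0.2022  0.0355] down [ 0.088  -0.1002 -0.9911] jaw 2.93 gap 0.0002 F [ 0.  -0.3 -1.4] q [-0.35  0.34  1.76 -0.08  0.93 -0.35]
tool shift mm [-11.1   2.2  -1.4] turn about tool y deg -0.07
after-turn shift mm [-11.1   2.2  -1.3]
```

View pics/g9.png

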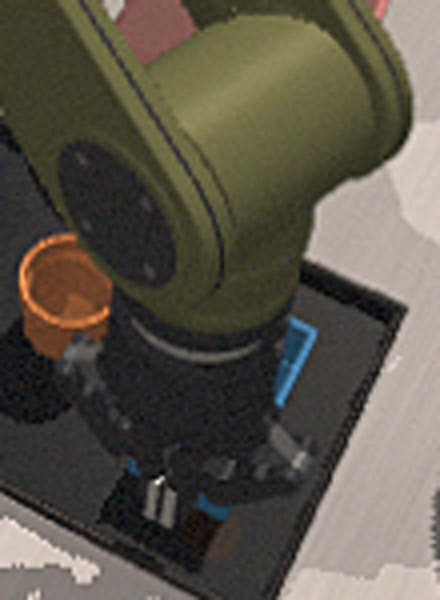

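Request:
jog_arm(
  plan=[
    [[-0.005, 0.002, 0], 0],
  ],
)

```text
time: 32.17
eef_pos: [0.6654, -0.1988, 0.038]
tool_rot: [0.513, -0.438, 0.536, -0.507]
force: [0.2, 0.1, 1.6]
finger_gap: 0.0
```

Request:
jog_arm(
  plan=[
    [[-0.003, 0.001, -0.001], 0],
  ],
)

```text
time: 32.25
eef_pos: [0.6655, -0.1958, 0.0388]
tool_rot: [0.513, -0.437, 0.537, -0.507]
force: [-0.6, -0.3, -0.3]
finger_gap: -0.0001
```

Request:
jog_arm(
  plan=[
    [[-0.002, 0.001, -0.001], 0],
  ],
)

```text
time: 32.33
eef_pos: [0.6658, -0.1939, 0.0397]
tool_rot: [0.512, -0.436, 0.538, -0.508]
force: [0.6, 0.2, 0.3]
finger_gap: 0.0001
```

Request:
jog_arm(
  plan=[
    [[-0.002, 0.001, -0.001], 0],
  ],
)

```text
time: 32.42
eef_pos: [0.6657, -0.192, 0.0402]
tool_rot: [0.512, -0.435, 0.539, -0.508]
force: [0.5, 0.2, -0.8]
finger_gap: 0.0001
```

Request:
jog_arm(
  plan=[
    [[-0.001, 0.01, -0.004], 0],
  ],
)

```text
time: 32.5
eef_pos: [0.6652, -0.1926, 0.0333]
tool_rot: [0.511, -0.432, 0.541, -0.509]
force: [0.3, -2.0, 1.3]
finger_gap: 0.0004
```

Request:
jog_arm(
  plan=[
    [[-0.003, 0.003, -0.002], 0],
  ],
)

```text
time: 32.58
eef_pos: [0.6633, -0.1908, 0.0296]
tool_rot: [0.511, -0.432, 0.541, -0.509]
force: [-0.9, -2.5, 3.5]
finger_gap: -0.0004
```

Request:
jog_arm(
  plan=[
    [[-0.003, 0.002, -0.001], 0],
  ],
)

```text
time: 32.67
eef_pos: [0.6633, -0.1892, 0.0283]
tool_rot: [0.511, -0.43, 0.543, -0.509]
force: [1.2, -4.2, 4.3]
finger_gap: 0.0001
```

Request:
jog_arm(
  plan=[
    [[-0.002, 0.002, -0.001], 0],
  ],
)

```text
time: 32.75
eef_pos: [0.6629, -0.1881, 0.0266]
tool_rot: [0.511, -0.43, 0.543, -0.509]
force: [0.1, -3.8, 4.5]
finger_gap: -0.0
```

Request:
jog_arm(
  plan=[
    [[-0.002, 0.001, -0.001], 0],
  ],
)

```text
time: 32.83
eef_pos: [0.6623, -0.1868, 0.0257]
tool_rot: [0.511, -0.429, 0.544, -0.509]
force: [-0.5, -3.8, 3.7]
finger_gap: -0.0007
```

Request:
jog_arm(
  plan=[
    [[0.008, 0, 0], 0],
    [[0.006, -0.005, 0], 0],
    [[0, -0.04, 0], 0],
    [[0, -0.04, 0], 0],
    [[0, -0.04, 0], 0],
    [[0, -0.04, 0], 0],
    [[0, 0, 0], 0],
  ],
)

```text
time: 33.42
eef_pos: [0.6367, -0.1799, 0.1853]
tool_rot: [0.513, -0.44, 0.535, -0.507]
force: [1.8, -1.2, 1.9]
finger_gap: -0.0001
```

Request:
jog_arm(
  plan=[
    [[0.03, 0.004, -0.025], 0],
    [[0.03, 0.004, -0.025], 0],
    [[0.03, 0.004, -0.025], 0],
    [[0.03, 0.004, -0.025], 0],
    [[0.03, 0.004, -0.025], 0],
    [[0.03, 0.004, -0.025], 0],
    [[0.03, 0.004, -0.025], 0],
    [[0, 0, 0], 0],
  ],
)

```text
time: 34.08
eef_pos: [0.4696, -0.4057, 0.1656]
tool_rot: [0.512, -0.437, 0.533, -0.512]
force: [0.1, 0.3, 0.1]
finger_gap: 0.0002
```

```bash
python3 go.py 0.45 -0.45 0.2 3
python3 - <<'E'
from h import *
f=cams.grab_frame('top');s=cams.grab_frame('scene');cv2.imwrite('pics/t9.png',f[:,:,::-1]);cv2.imwrite('pics/s9.png',s[:,:,::-1])
crop('scene',s,225,210,185,145,4,'pics/g10.png')
E
```

```text
t 34.08 pos [ 0.4696 -0.4057  0.1656] down [ 0.0987 -0.093  -0.9908] jaw 3.31 gap 0.0002 F [0.1 0.3 0.1] q [-0.8   0.03  1.87  0.01  1.11 -0.86]
tool shift mm [ 46.4 -31.9 -18.8] turn about tool y deg 0.31
after-turn shift mm [ 46.5 -31.9 -18.6]
```

View pics/g10.png

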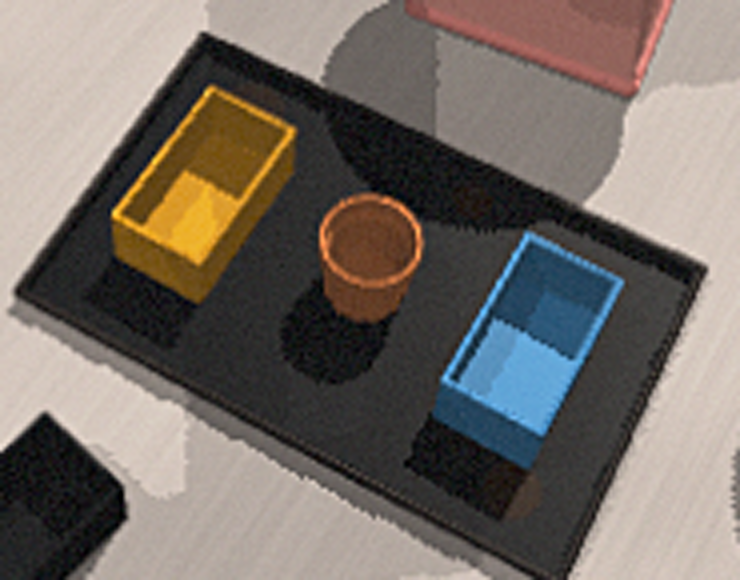

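Run:
```python
from h import *
w=ray('scene',np.array([(529,234),(622,282),(548,437),(445,382)])/4-.375+[225,210],.048);e=np.diff(np.r_[w,w[:1]],axis=0)
t=np.radians(3.1);R=np.array([[np.cos(t),np.sin(t)],[-np.sin(t),np.cos(t)]])
print(w.mean(0),np.degrees(np.arctan2(e[:,1],e[:,0])).round(1),(R@(w.mean(0)-[.5632,-.1291])*1000).round(1))
o=arm.get_obs();print(o['time'],o['force'].round(1));print(arm.hand_in())
```

```text
[ 0.66005908 -0.12409766] [   1.2  -86.4 -177.7   92.1] [97.  -0.2]
34.1833 [1.1 0.3 0.5]
the job is handed in; nothing more can be done
None
```

The test bake is set up and handed in at 34.2 s of the 112 s allowed, with the gripper touching nothing. In the last pictures everything I placed stands upright. The dark tin and honey jar were not touched.

Order done: copper mould in the middle of the sheet, gold tin in front, blue tin behind, then the cup on the pink scale. The blue tin first stood 5–7 mm off the centre line, so I nudged it back with the closed fingers.

| Item | Along the sheet from its centre | Off the centre line | Turn relative to straight across |
|---|---|---|---|
| Copper mould | +1 mm | about 1 mm | – |
| Gold tin | −97 mm | about −3 mm | about 1–2.5° |
| Blue tin (after nudge) | +97 mm | about 0 mm | about 1° |

- **Spacing:** each tin has about 40–43 mm of clear space to the copper mould.
- **Cup:** it stands about 4 mm from the middle of the pan, measured from the top camera only.

**Where the checks disagreed or were weak:**
- The two cameras differ by about 3–4 mm in absolute positions. The top camera put the copper mould about 3 mm to the other side of the centre line.
- The final blue tin position comes from the scene camera alone.
- The gripper slowly tilted up to about 8° during the job, because moves cannot correct tilt. I held the tilt roughly constant between picking up and setting down.

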